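# Put the tape machine's change parts on their shadow pads

## Robot

A 6-joint arm with a two-finger parallel gripper is mounted at the origin on the work surface. World frame = base frame: x ahead of the robot, y to its left, z up, the work surface at z = 0. Lengths are in mm, angles in rad, forces in N, time in s.
With the tool pointing down it reaches from about 275 to 1000 mm from the base axis. Payload 8.4 kg.
Tool frame: the origin (TCP) lies at the very end of the fingers, on their centre line; the grasp point (between the pads) lies 19 mm behind it (r.tcp_to_grasp is the distance from the TCP to the grasp point, in mm); z points along the fingers, y is the line along which they close (so a half turn about z gives the same grasp; the last joint's range is limited). The gripper opens to 85 mm and grips with 20 to 120 N. Pads are 22 mm wide; open, the fingers measure 114 mm over their backs; the gripper's body (76 mm by 85 mm) begins 54 mm behind the grasp point. The pads swing forward as they close: fully open they stand 13 mm farther back than shut.
Start: joints at [1.218, 0.353, 1.633, -0, 1.155, -0.002], TCP at [214.779, 586.939, 231.281] pointing down, gripper open.
Joint ranges: [-2.63, 2.63], [-0.92, 2.1], [0.06, 2.66], [-1.3, 4.44], [0, 2.69], [-3.02, 3.02]. Speed limits (rad/s): [2.22, 2.22, 2.79, 3.14, 3.14, 3.14].

## Interface

Orientations are given as [roll, pitch, yaw] about the fixed x, y, z axes, in that order (R = Rz(yaw) Ry(pitch) Rx(roll)).
In Python, from rig import r gives the robot as it stands. The module is installed in compiled form; this text tells all that it offers.
- The arm moves only by the tool play_rows, never from a script. Its argument "rows" is a list of rows, each an object with "dp": the shift along the tool's x, y, z in units of 40 mm (1.0 is 40 mm), a list of three; "turn": the turn, a rotation vector about the tool's x, y, z in units of 6 degrees (1.0 is 6 degrees), a list of three; "fingers": the closure, from 0 (fully open) to 1 (shut). In form: [{"dp": [tx, ty, tz], "turn": [wx, wy, wz], "fingers": fingers}, ...]. A call has 1 to 5 rows; each row shifts and turns the commanded pose from where the row before left it, along the tool's axes as they then stand; what a row does not reach is not made up. A row lasts 1/12 s, in which the tool goes at most 41.7 mm and 7.16 degrees, less where a joint would pass 70% of its speed; a pose out of reach is approached as far as the arm can. A call is refused whole if a number of a shift passes 1 or a number of a turn 1, either way. A call with a gripper value outside its range is refused whole. The fingers move at their own pace and stop on an object; "force" is the grip in N (left out, the last holds). Time passes only in rows, so rows that do not move let the fingers close. It gives the time, the measured TCP pose, the force, the opening and the grip force at its end, in the units of the state.
- r.sense(): the state, without advancing time (a new reading comes with each control period).
- r.grab_frame(name): name is "scene" or "side" or "wrist"; returns a dict with "pixels" (400x640x3 uint8, red, green, blue), "fx", "fy", "cx", "cy" (pixels), "dist" ([k1, k2, p1, p2, k3] as OpenCV has them; the pictures are not rectified), "pose" (4x4, takes a point from camera to world coordinates). Camera axes: x right, y down, z forward; pixel columns grow to the right and rows downward; lengths in mm; the calibration is good to about 2 mm. A picture is of the moment at which its call begins. There is no depth.
- r.sign_off(): hands the job in; it is judged then, once.
The state is a dict: "clock": time; "qpos": joint angles; "qvel": joint speeds; "joint_efforts": joint torques, N m; "eef_pos": TCP position; "tcp_rot": TCP orientation; "contact_force": force on the tool from outside, world axes, zero at the start; "wrist_torque": the same for the moment, N m; "opening": opening from 0.0 (shut) to 1.0 (fully open); "grasp_force": force on a finger pad.
Only numpy, scipy, OpenCV 4.12 (cv2) and the standard library are available. Lean on these libraries where they do the work, as an engineer would, in place of code of your own. Each camera call takes 0.05 s, during which the arm holds its last target. There are 200 camera calls.

## Task

Put the four change parts of the tape machine away on their shadow pads: the orange tape roll, the black roller, the star knob and the blue punch block each go onto the dark pad with the yellow silhouette of their own shape, the same way up as they are now, lying flat and inside the silhouette, the roller and the block lined up lengthwise with theirs. Set each part down without dropping it, in any order, and leave the small amber oil bottle standing where it is.

Things in the scene. Friction and masses are not known exactly. Their poses are not given: they have to be found in the camera images.
- tape_roll: Bright orange roll of tape with a white core, lying flat: 56 mm outside diameter, 29 mm clear bore, 24 mm high, about 80 g. It can be gripped across its outside. Loose; anywhere among the parts and pads, any turn. Origin at the centre of its underside, z up; it lies upright on the table at the start.
- roller: Black rubber roller 24 mm in diameter whose axis lies level along its own y, 15 mm above the underside, held between two square aluminium end blocks (30 x 10 x 30 mm high, centred at y = -45 and +45 mm). 30 x 100 x 30 mm over all, about 180 g; the same either way round. It can be gripped across the rubber (along x) at mid-length. Loose; anywhere among the parts and pads, any turn. Origin at the centre of its underside, z up; it lies upright on the table at the start.
- star_knob: Black six-lobed star knob, 56 mm across the lobes and 14 mm thick, lying flat, with a bright steel hub 24 mm in diameter standing on its middle up to 40 mm above the underside; about 150 g. Grip it by the hub. Its turn does not matter. Loose; anywhere among the parts and pads, any turn. Origin at the centre of its underside, z up; it lies upright on the table at the start.
- punch_block: Blue rectangular block 34 mm (its x) x 70 mm (its y) x 24 mm high with two short steel pins (10 mm diameter, 10 mm tall) on its top at y = -25 and +25 mm; about 200 g; the same either way round. It can be gripped across x at mid-length. Loose; anywhere among the parts and pads, any turn. Origin at the centre of its underside, z up; it lies upright on the table at the start.
- pad_tape: Dark pad 90 x 90 mm, 4 mm thick, with a yellow ring silhouette: 72 mm disc with a plain dark 22 mm hole in the middle. For the tape roll. Fixed to the table, its place and turn vary; origin at the centre of its underside, under the centre of the silhouette; z up.
- pad_roller: Dark pad 60 mm (its x) x 128 mm (its y), 4 mm thick, with a long yellow silhouette: a bar 32 mm wide and 112 to 116 mm long along y with wider (46 mm) ends. For the roller, whose y axis goes along the pad's y, either way round. Fixed to the table, its place and turn vary; origin at the centre of its underside, under the centre of the silhouette; z up.
- pad_knob: Dark pad 90 x 90 mm, 4 mm thick, with a yellow six-lobed star silhouette 74 mm across with a dark 24 mm dot in the middle. For the star knob, at any turn. Fixed to the table, its place and turn vary; origin at the centre of its underside, under the centre of the silhouette; z up.
- pad_block: Dark pad 64 mm (its x) x 100 mm (its y), 4 mm thick, with a yellow rectangle 50 x 86 mm (long along y) with two dark 12 mm dots in it. For the punch block, whose y axis goes along the pad's y, either way round. Fixed to the table, its place and turn vary; origin at the centre of its underside, under the centre of the silhouette; z up.
- oil_bottle: Small amber bottle with a white cap, 28 mm in diameter, 46 mm high, 40 g, standing loose among the parts, to be left alone; origin at the centre of its underside. A small white jar with a green cap and a small steel weight, no taller than 46 mm and no wider than 28 mm, stand in like spots among the parts (roughly 80 mm or more from the centre of any part or pad).
Mind the look-alikes: they are no part of the job. What is shaped like the roller but red or white is not meant. Leave any purple look-alike of the pad_tape alone.

How it is judged (in metres and radians):
At the end, for the whole second after the job is handed in: Each part on its own pad: centres within 12 mm, flat (tilt under 0.12 rad, underside 1 to 8 mm above the pad's underside), roller and block within 0.26 rad of the silhouette's length, either way round, released, at rest; oil bottle upright (0.2 rad), moved under 30 mm (horizontal distance between tape_roll and pad_tape below 0.012 m and z of tape_roll in the frame of pad_tape between 0.001 and 0.008 m and angle between each of tape_roll, roller, star_knob, punch_block's own z axis and vertical below 0.12 rad and linear speed of each of tape_roll, roller, star_knob, punch_block below 0.02 m/s and angular speed of each of tape_roll, roller, star_knob, punch_block below 0.2 rad/s and contact force between the fingers and tape_roll below 0.1 N and horizontal distance between roller and pad_roller below 0.012 m and z of roller in the frame of pad_roller between 0.001 and 0.008 m and contact force between the fingers and roller below 0.1 N and angle between the y axis of roller and the y axis of pad_roller, either way round below 0.26 rad and horizontal distance between star_knob and pad_knob below 0.012 m and z of star_knob in the frame of pad_knob between 0.001 and 0.008 m and contact force between the fingers and star_knob below 0.1 N and horizontal distance between punch_block and pad_block below 0.012 m and z of punch_block in the frame of pad_block between 0.001 and 0.008 m and contact force between the fingers and punch_block below 0.1 N and angle between the y axis of punch_block and the y axis of pad_block, either way round below 0.26 rad and angle between oil_bottle's own z axis and vertical below 0.2 rad and distance of oil_bottle from where it was at the start of the episode below 0.03 m); the robot touches nothing.
It fails at once if the oil bottle is knocked over or shifted by more than 30 mm (angle between oil_bottle's own z axis and vertical above 0.5 rad or distance of oil_bottle from where it was at the start of the episode above 0.03 m).
It fails at once if a part is dropped or thrown (out of the fingers and faster than 0.7 m/s, a fall of about 25 mm) ((linear speed of tape_roll above 0.7 m/s and contact force between the fingers and tape_roll below 0.05 N) or (linear speed of roller above 0.7 m/s and contact force between the fingers and roller below 0.05 N) or (linear speed of star_knob above 0.7 m/s and contact force between the fingers and star_knob below 0.05 N) or (linear speed of punch_block above 0.7 m/s and contact force between the fingers and punch_block below 0.05 N)).
It also fails if it takes over 115 s, if anything falls off the work surface, if the arm or the gripper's body presses on something with over 40 N, if the wrist force passes 120 N, or if a joint passes its speed limit or range.

## Working session

There is one attempt and no reset: what is moved stays moved. The work goes in short steps, Python scripts to look and compute and a tool call to move; the robot and the scene stay as the last step left them, time stands still between calls to the robot, and variables do not carry over. Pictures are saved under pics/ and viewed, at most 14 in all, crops included, and the job is handed in when it is done.

Besides the shell and the picture viewer there is one more tool, called after ">>>" in YAML: its name, and indented under it one key for each argument. play_rows: Moves the arm, as the interface text tells. Its arguments: {"type":"object","properties":{"rows":{"type":"array"},"force":{"type":"number"}},"required":["rows"]}

```bash
mkdir -p pics
cat > h.py <<'E'
import numpy as np, cv2, json
from rig import r
def grab(n):
    f=r.grab_frame(n); K=np.array([[f["fx"],0,f["cx"]],[0,f["fy"],f["cy"]],[0,0,1.]])
    return dict(im=np.array(f["pixels"]),K=K,d=np.array(f["dist"],float),T=np.array(f["pose"],float))
def ray(f,uv,z):
    uv=np.array(uv,float).reshape(-1,1,2)
    n=cv2.undistortPoints(uv,f["K"],f["d"]).reshape(-1,2)
    D=np.c_[n,np.ones(len(n))]@f["T"][:3,:3].T; o=f["T"][:3,3]
    return o+D*((z-o[2])/D[:,2])[:,None]
def save(f,name): cv2.imwrite("pics/"+name,cv2.cvtColor(f["im"],cv2.COLOR_RGB2BGR))
E
python3 - <<'E'
from h import *
for n in("scene","side","wrist"):
    f=grab(n); save(f,n+"0.png"); print(n,f["T"].round(2).tolist(),f["K"][0,0])
print(r.sense(), r.tcp_to_grasp)
E
```

```text
scene [[-0.37, 0.7, -0.61, 1121.73], [0.93, 0.29, -0.23, 305.2], [0.01, -0.65, -0.76, 809.13], [0.0, 0.0, 0.0, 1.0]] 474.3055935203928
side [[0.98, -0.15, 0.16, 283.06], [-0.22, -0.67, 0.71, -828.58], [-0.0, -0.73, -0.68, 890.05], [0.0, 0.0, 0.0, 1.0]] 491.79628620738924
wrist [[0.34, 0.9, 0.28, 142.95], [0.94, -0.33, -0.1, 612.56], [-0.0, 0.3, -0.96, 372.71], [0.0, 0.0, 0.0, 1.0]] 342.65156704176894
{'clock': 0.15, 'qpos': array([ 1.21760427e+00,  3.53493485e-01,  1.63397949e+00, -4.83559525e-06,
        1.15517809e+00, -2.41731986e-03]), 'qvel': array([ 0.00099041, -0.0015947 , -0.00231845, -0.00128353, -0.00058703,
        0.00093658]), 'joint_efforts': array([-9.24908854e-04, -6.05633497e+01, -3.42337811e+01, -1.72311561e-04,
        6.00194777e-03,  5.28961698e-05]), 'eef_pos': array([214.6506764 , 586.59345941, 230.72443876]), 'tcp_rot': array([-3.14053424e+00,  1.86333175e-06,  2.79081988e+00]), 'contact_force': array([0.17321124, 0.36537891, 0.03314312]), 'wrist_torque': array([-0.01754599, -0.04411073, -0.01390052]), 'grasp_force': 0.0, 'opening': 0.9993986081699965} 18.700000000000003
```

View pics/scene0.png

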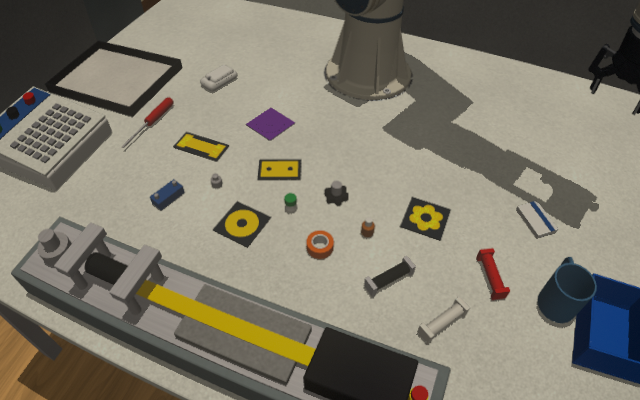

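View pics/side0.png

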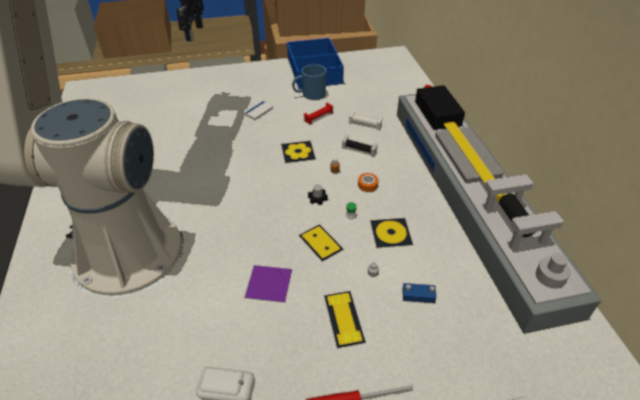

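Scene view: the tape roll is at (320,243), black roller (390,275), star knob (337,193) and blue block (167,194). The pads are roller (201,146), block (279,169), tape (242,224) and knob (426,218). The oil bottle is at (368,228), green jar (291,200) and weight (216,180).

Look-alikes: the rollers are black (390,275), red (492,273) and white (443,320), and black fits the description. The ring pad at (242,224) is the tape pad, while the plain purple pad at (270,123) is left alone. Next I'll measure, and confirm with one enlarged crop.

```bash
cat > m.py <<'E'
from h import *
seeds={"scene":dict(tape=(320,243),roller=(390,275),knob=(337,193),block=(167,194),p_roller=(201,146),p_block=(279,169),p_tape=(242,224),p_knob=(426,218),oil=(368,228),jar=(291,200),wt=(216,180)),
"side":dict(tape=(368,181),roller=(360,145),knob=(317,194),block=(419,292),p_roller=(344,319),p_block=(321,242),p_tape=(391,232),p_knob=(298,151),oil=(335,166),jar=(351,209),wt=(373,268))}
def masks(im):
    hsv=cv2.cvtColor(im,cv2.COLOR_RGB2HSV); h,s,v=cv2.split(hsv)
    return dict(p=(h>22)&(h<34)&(s>150)&(v>110),tape=(h>3)&(h<20)&(s>150)&(v>130),block=(h>100)&(h<125)&(s>110),dark=(v<75))
def blob(m,seed,rad=28):
    k=np.zeros(m.shape,np.uint8); cv2.circle(k,seed,rad,1,-1); m=(m.astype(np.uint8)&k)
    n,l,st,c=cv2.connectedComponentsWithStats(m)
    i=1+np.argmax(st[1:,4]); return (l==i).astype(np.uint8)
def outline(m):
    c,_=cv2.findContours(m,cv2.RETR_EXTERNAL,cv2.CHAIN_APPROX_NONE); return max(c,key=len).reshape(-1,2).astype(float)
if __name__=="__main__":
  for n in seeds:
    f=grab(n); M=masks(f["im"])
    for k,s in seeds[n].items():
        m,z={"p":("p",4),"t":("tape",17),"b":("block",18),"r":("dark",15),"k":("dark",10)}.get(k[0],(0,0))
        if not m: print(n,k,ray(f,[s],15)[0].round()); continue
        P=ray(f,outline(blob(M[m],s)),z)[:,:2].astype(np.float32)
        (c,wh,a)=cv2.minAreaRect(P); b=cv2.boxPoints((c,wh,a)); e=max((b[1]-b[0],b[2]-b[1]),key=np.linalg.norm)
        print(n,k,np.round(c),np.round(sorted(wh)),"long ang",round(float(np.degrees(np.arctan2(e[1],e[0]))%180),1))
    if n=="scene": cv2.imwrite("pics/crop.png",cv2.resize(cv2.cvtColor(f["im"],cv2.COLOR_RGB2BGR)[100:350,140:520],None,fx=2.1,fy=2.1,interpolation=cv2.INTER_CUBIC))
E
python3 m.py
```

```text
scene tape [613.  99.] [51. 52.] long ang 22.3
scene roller [633. 259.] [31. 86.] long ang 143.9
scene knob [482.  86.] [49. 54.] long ang 29.3
scene block [ 621. -268.] [31. 66.] long ang 163.0
scene p_roller [ 452. -283.] [ 47. 117.] long ang 89.0
scene p_block [450. -70.] [48. 85.] long ang 112.3
scene p_tape [624. -75.] [69. 71.] long ang 112.6
scene p_knob [459. 284.] [67. 73.] long ang 59.1
scene oil [543. 180.  15.]
scene jar [535.   0.  15.]
scene wt [ 546. -181.   15.]
side tape [613.  99.] [48. 49.] long ang 167.5
side roller [628. 249.] [31. 82.] long ang 142.9
side knob [470.  71.] [45. 46.] long ang 92.4
side block [ 618. -271.] [41. 65.] long ang 161.2
side p_roller [ 448. -286.] [ 49. 119.] long ang 89.0
side p_block [446. -73.] [53. 89.] long ang 112.7
side p_tape [619. -80.] [72. 73.] long ang 167.5
side p_knob [455. 280.] [70. 72.] long ang 168.6
side oil [541. 176.  15.]
side jar [541.   5.  15.]
side wt [ 541. -185.   15.]
```

View pics/crop.png

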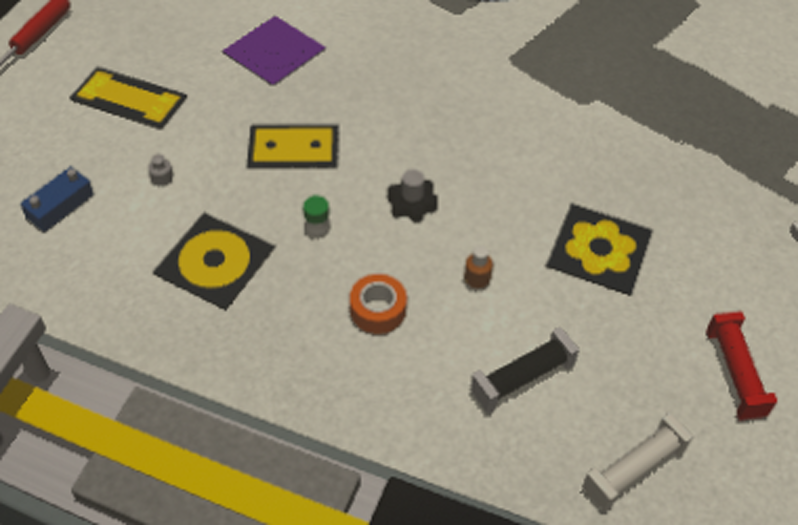

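View pics/wrist0.png

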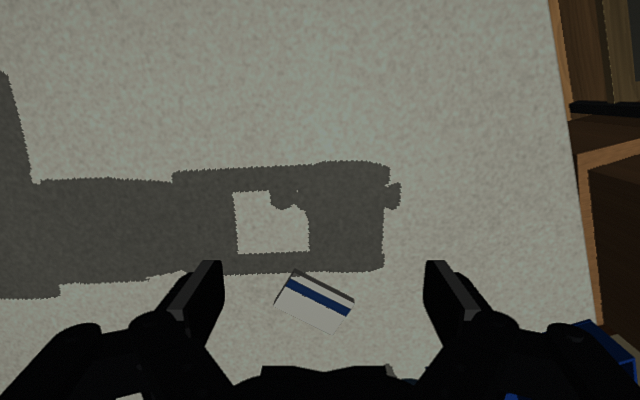

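The crop confirms it: the black roller with aluminium end blocks is at crop (525,370), red at (740,365), white at (637,465), and the tape pad with the yellow ring is at (213,258). Pads and parts match the given sizes. I'll move to hover over the roller for a wrist look.

>>> play_rows:
  rows:
    - {"dp": [0,0,0],"turn": [0,0,0.92],"fingers": 0}
    - {"dp": [0,0,0],"turn": [0,0,0.92],"fingers": 0}
    - {"dp": [0,0,0],"turn": [0,0,0.92],"fingers": 0}
    - {"dp": [-0.95,-0.04,0],"turn": [0,0,0],"fingers": 0}
    - {"dp": [-0.95,-0.04,0],"turn": [0,0,0],"fingers": 0}
  force: 40

```text
clock: 0.67
eef_pos: [273.3, 539.3, 231.1]
tcp_rot: [3.142, -0.0, 2.504]
contact_force: [1.3, -0.2, 0.3]
opening: 1.002
grasp_force: 0.0
```

>>> play_rows:
  rows:
    - {"dp": [-0.95,-0.04,0],"turn": [0,0,0],"fingers": 0}
    - {"dp": [-0.95,-0.04,0],"turn": [0,0,0],"fingers": 0}
    - {"dp": [-0.95,-0.04,0],"turn": [0,0,0],"fingers": 0}
    - {"dp": [-0.95,-0.04,0],"turn": [0,0,0],"fingers": 0}
    - {"dp": [-0.95,-0.04,0],"turn": [0,0,0],"fingers": 0}

```text
clock: 1.08
eef_pos: [422.6, 417.8, 231.4]
tcp_rot: [3.141, 0.0, 2.502]
contact_force: [-0.2, 0.2, -0.2]
opening: 0.996
grasp_force: 0.0
```

>>> play_rows:
  rows:
    - {"dp": [-0.95,-0.04,0],"turn": [0,0,0],"fingers": 0}
    - {"dp": [-0.95,-0.04,0],"turn": [0,0,0],"fingers": 0}
    - {"dp": [-0.95,-0.04,0],"turn": [0,0,0],"fingers": 0}
    - {"dp": [-0.95,-0.04,0],"turn": [0,0,0],"fingers": 0}
    - {"dp": [-0.95,-0.04,0],"turn": [0,0,0],"fingers": 0}

```text
clock: 1.5
eef_pos: [570.4, 297.8, 231.3]
tcp_rot: [3.142, -0.0, 2.502]
contact_force: [-0.3, 0.2, -0.6]
opening: 1.0
grasp_force: 0.0
```

>>> play_rows:
  rows:
    - {"dp": [-0.95,-0.04,0],"turn": [0,0,0],"fingers": 0}
    - {"dp": [-0.95,-0.04,0],"turn": [0,0,0],"fingers": 0}
    - {"dp": [0,0,0],"turn": [0,0,0],"fingers": 0}
    - {"dp": [0,0,0],"turn": [0,0,0],"fingers": 0}

```text
clock: 1.83
eef_pos: [629.3, 249.7, 230.7]
tcp_rot: [-3.141, -0.0, 2.499]
contact_force: [-0.4, 0.7, 0.3]
opening: 1.0
grasp_force: 0.0
```

```bash
cat >> h.py <<'E'
def go(x,y,z,yawdeg):
    "turn about tool z first (units), then dp (units) in the turned tool frame"
    s=r.sense(); p=s["eef_pos"]; R=cv2.Rodrigues(np.zeros(3))[0]
    yaw=np.degrees(s["tcp_rot"][2]); t=(yaw-yawdeg+180)%360-180
    a=np.radians(yawdeg); d=np.array([x,y,z])-p
    dp=np.array([d[0]*np.cos(a)+d[1]*np.sin(a), d[0]*np.sin(a)-d[1]*np.cos(a), -d[2]])
    print("t%.2f at"%s["clock"],p.round(1),"yaw %.1f"%yaw,"turn %.2f"%(t/6),"dp",(dp/40).round(3),"rows>=%d"%np.ceil(max(abs(dp).max()/40,np.linalg.norm(dp)/41.7)), "F",s["contact_force"].round(1),"op %.2f g %.1f"%(s["opening"],s["grasp_force"]))
E
python3 - <<'E'
from h import *
f=grab("wrist"); save(f,"w1.png"); go(630,255,230,143.4)
p=r.sense()["eef_pos"]
for z in(15,):
  q=np.array([p[0],p[1],z],float); c=np.linalg.inv(f["T"])@np.r_[q,1]; print(cv2.projectPoints(c[None,:3],np.zeros(3),np.zeros(3),f["K"],f["d"])[0].ravel())
E
```

```text
t1.88 at [628.2 250.7 230.8] yaw 143.2 turn -0.03 dp [0.028 0.112 0.019] rows>=1 F [-1.2  0.2  0.8] op 1.00 g 0.0
[324.22442807 167.36228771]
```

View pics/w1.png

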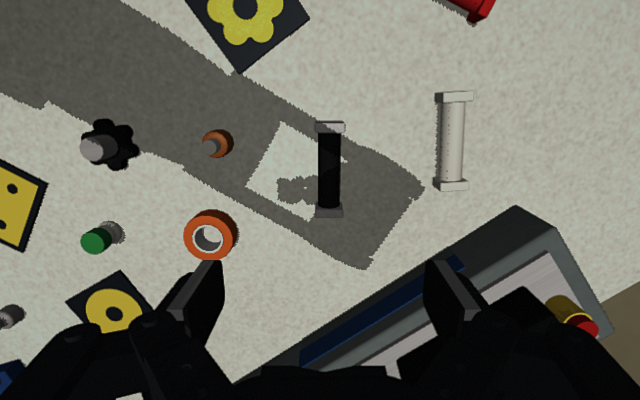

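Wrist view: the black roller is upright in the picture at (329,169), with rubber spanning rows 131 to 207. The oil bottle at (217,143) and white roller at (452,140) are clear of the fingers. I'll measure the rubber.

Run:
```python
from h import *; from m import blob,outline
f=grab("wrist"); v=f["im"].max(2)
print(v[170,305:356])
m=blob(v<35,(329,169),50); o=outline(m); print(o.min(0),o.max(0))
P=ray(f,o,17)[:,:2].astype(np.float32); c,wh,a=cv2.minAreaRect(P); print(c,wh,a)
e=ray(f,[(329,131),(329,207)],15); print(e)
go(c[0],c[1],6,143.4)
```

```text
[181 177 178 183 187 187 187 183 180 183 186 192 178  33   0   9  10  13
  12  13  13  14  16  15  10   7   4   3   5   4   6   5   4   4  16  55
  91  90  88  88  90  90  91  89  86  84  86  86  87  87  87]
[318. 134.] [340. 209.]
(634.1223754882812, 252.41122436523438) (22.954975128173828, 81.277587890625) 53.16485595703125
[[599.39555929 278.55338871  15.        ]
 [665.67569405 229.51034217  15.        ]]
t1.93 at [627.6 251.4 230.9] yaw 143.3 turn -0.01 dp [-0.116  0.117  5.622] rows>=6 F [-0.6  0.2 -0.4] op 1.00 g 0.0
```

>>> play_rows:
  rows:
    - {"dp": [-0.02,0.02,0.95],"turn": [0,0,0],"fingers": 0}
    - {"dp": [-0.02,0.02,0.95],"turn": [0,0,0],"fingers": 0}
    - {"dp": [-0.02,0.02,0.95],"turn": [0,0,0],"fingers": 0}
    - {"dp": [-0.02,0.02,0.95],"turn": [0,0,0],"fingers": 0}
    - {"dp": [-0.02,0.02,0.95],"turn": [0,0,0],"fingers": 0}

```text
clock: 2.35
eef_pos: [632.6, 253.6, 40.1]
tcp_rot: [3.141, 0.0, 2.504]
contact_force: [1.8, 0.1, 0.1]
opening: 0.995
grasp_force: 0.0
```

>>> play_rows:
  rows:
    - {"dp": [0,0,0.3],"turn": [0,0,0],"fingers": 0}
    - {"dp": [0,0,0.3],"turn": [0,0,0],"fingers": 0}
    - {"dp": [0,0,0.3],"turn": [0,0,0],"fingers": 0}
    - {"dp": [0,0,0],"turn": [0,0,0],"fingers": 0}
    - {"dp": [0,0,0],"turn": [0,0,0],"fingers": 0.3}

```text
clock: 2.77
eef_pos: [634.3, 252.7, 6.4]
tcp_rot: [3.14, 0.001, 2.502]
contact_force: [0.3, -0.7, 0.7]
opening: 0.884
grasp_force: 0.0
```

>>> play_rows:
  rows:
    - {"dp": [0,0,0],"turn": [0,0,0],"fingers": 1}
    - {"dp": [0,0,0],"turn": [0,0,0],"fingers": 1}
    - {"dp": [0,0,0],"turn": [0,0,0],"fingers": 1}
    - {"dp": [0,0,0],"turn": [0,0,0],"fingers": 1}
    - {"dp": [0,0,0],"turn": [0,0,0],"fingers": 1}

```text
clock: 3.18
eef_pos: [634.3, 252.3, 6.4]
tcp_rot: [3.141, 0.001, 2.502]
contact_force: [-0.4, -0.8, 5.7]
opening: 0.265
grasp_force: 39.0
```

>>> play_rows:
  rows:
    - {"dp": [0,0,0],"turn": [0,0,0],"fingers": 1}
    - {"dp": [0,0,0],"turn": [0,0,0],"fingers": 1}
    - {"dp": [0,0,0],"turn": [0,0,0],"fingers": 1}
    - {"dp": [0,0,0],"turn": [0,0,0],"fingers": 1}
    - {"dp": [0,0,0],"turn": [0,0,0],"fingers": 1}

```text
clock: 3.6
eef_pos: [634.3, 252.3, 6.4]
tcp_rot: [3.141, 0.001, 2.502]
contact_force: [-0.0, -1.0, 4.8]
opening: 0.259
grasp_force: 39.0
```

>>> play_rows:
  rows:
    - {"dp": [0,0,-0.3],"turn": [0,0,0],"fingers": 1}
    - {"dp": [0,0,-0.8],"turn": [0,0,0],"fingers": 1}
    - {"dp": [0,0,-0.9],"turn": [0,0,0],"fingers": 1}
    - {"dp": [0,0,-0.9],"turn": [0,0,0],"fingers": 1}
    - {"dp": [0,0,-0.9],"turn": [0,0,0],"fingers": 1}

```text
clock: 4.02
eef_pos: [633.4, 252.0, 159.5]
tcp_rot: [-3.141, -0.0, 2.502]
contact_force: [0.5, 0.2, -2.0]
opening: 0.26
grasp_force: 39.5
```

Run:
```python
from h import *
go(450,-284.5,155,89)
f=grab("wrist"); save(f,"w2.png")
```

```text
t4.02 at [633.4 252.  159.5] yaw 143.3 turn 9.06 dp [-13.489  -4.349   0.112] rows>=14 F [ 0.5  0.2 -2. ] op 0.26 g 39.5
```

View pics/w2.png

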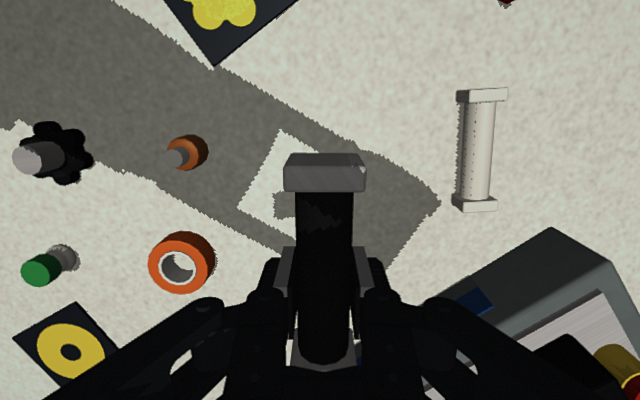

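The roller is held level between the pads, with its near end block at (324,172). I'll carry it to hover just beyond the roller pad so that the pad shows in the wrist view.

>>> play_rows:
  rows:
    - {"dp": [0,0,0],"turn": [0,0,0.9],"fingers": 1}
    - {"dp": [0,0,0],"turn": [0,0,0.9],"fingers": 1}
    - {"dp": [0,0,0],"turn": [0,0,0.9],"fingers": 1}
    - {"dp": [0,0,0],"turn": [0,0,0.9],"fingers": 1}
    - {"dp": [0,0,0],"turn": [0,0,0.9],"fingers": 1}

```text
clock: 4.48
eef_pos: [633.6, 252.1, 157.9]
tcp_rot: [3.141, 0.0, 2.026]
contact_force: [0.4, 0.3, -1.4]
opening: 0.26
grasp_force: 39.6
```

>>> play_rows:
  rows:
    - {"dp": [0,0,0],"turn": [0,0,0.9],"fingers": 1}
    - {"dp": [0,0,0],"turn": [0,0,0.9],"fingers": 1}
    - {"dp": [0,0,0],"turn": [0,0,0.9],"fingers": 1}
    - {"dp": [0,0,0],"turn": [0,0,0.9],"fingers": 1}
    - {"dp": [0,0,0],"turn": [0,0,0.9],"fingers": 1}

```text
clock: 4.9
eef_pos: [633.6, 252.0, 157.8]
tcp_rot: [3.142, -0.0, 1.555]
contact_force: [0.3, -0.8, -1.7]
opening: 0.264
grasp_force: 39.6
```

>>> play_rows:
  rows:
    - {"dp": [-0.6,-0.16,0],"turn": [0,0,0],"fingers": 1}
    - {"dp": [-0.95,-0.26,0],"turn": [0,0,0],"fingers": 1}
    - {"dp": [-0.95,-0.26,0],"turn": [0,0,0],"fingers": 1}
    - {"dp": [-0.95,-0.26,0],"turn": [0,0,0],"fingers": 1}
    - {"dp": [-0.95,-0.26,0],"turn": [0,0,0],"fingers": 1}

```text
clock: 5.32
eef_pos: [582.8, 75.3, 157.8]
tcp_rot: [3.141, 0.0, 1.56]
contact_force: [0.1, -1.0, -1.7]
opening: 0.262
grasp_force: 39.6
```

>>> play_rows:
  rows:
    - {"dp": [-0.95,-0.26,0],"turn": [0,0,0],"fingers": 1}
    - {"dp": [-0.95,-0.26,0],"turn": [0,0,0],"fingers": 1}
    - {"dp": [-0.95,-0.26,0],"turn": [0,0,0],"fingers": 1}
    - {"dp": [-0.95,-0.26,0],"turn": [0,0,0],"fingers": 1}
    - {"dp": [-0.95,-0.26,0],"turn": [0,0,0],"fingers": 1}

```text
clock: 5.73
eef_pos: [528.7, -114.4, 158.0]
tcp_rot: [3.141, 0.0, 1.559]
contact_force: [1.4, -0.3, -1.5]
opening: 0.265
grasp_force: 39.6
```

>>> play_rows:
  rows:
    - {"dp": [-0.95,-0.26,0],"turn": [0,0,0],"fingers": 1}
    - {"dp": [-0.95,-0.26,0],"turn": [0,0,0],"fingers": 1}
    - {"dp": [-0.95,-0.26,0],"turn": [0,0,0],"fingers": 1}
    - {"dp": [-0.95,-0.26,0],"turn": [0,0,0],"fingers": 1}
    - {"dp": [-0.95,-0.26,0],"turn": [0,0,0],"fingers": 1}

```text
clock: 6.15
eef_pos: [474.5, -303.9, 158.0]
tcp_rot: [3.141, 0.0, 1.559]
contact_force: [1.0, -0.2, -1.3]
opening: 0.265
grasp_force: 39.6
```

>>> play_rows:
  rows:
    - {"dp": [-0.95,-0.26,0],"turn": [0,0,0],"fingers": 1}
    - {"dp": [-0.95,-0.26,0],"turn": [0,0,0],"fingers": 1}
    - {"dp": [0,0,0],"turn": [0,0,0],"fingers": 1}
    - {"dp": [0,0,0],"turn": [0,0,0],"fingers": 1}

```text
clock: 6.48
eef_pos: [452.8, -379.8, 157.7]
tcp_rot: [3.141, 0.0, 1.556]
contact_force: [-0.1, -0.1, -1.8]
opening: 0.265
grasp_force: 39.6
```

Run:
```python
from h import *; from m import *
go(450,-284.5,12,89)
f=grab("wrist"); save(f,"w3.png")
M=masks(f["im"])["p"]
n,l,st,c=cv2.connectedComponentsWithStats(M.astype(np.uint8))
for i in range(1,n):
    if st[i,4]<300: continue
    P=ray(f,outline((l==i).astype(np.uint8)),4)[:,:2].astype(np.float32); print(st[i],c[i].round(),cv2.minAreaRect(P))
```

```text
t6.48 at [ 452.8 -379.8  157.7] yaw 89.1 turn 0.02 dp [ 2.381 -0.111  3.642] rows>=5 F [-0.1 -0.1 -1.8] op 0.27 g 39.6
[322   0  27  19 324] [339.   7.] ((463.06512451171875, -241.6587371826172), (12.558215141296387, 20.235774993896484), 89.15945434570312)
[ 292   56   55   85 2618] [319. 106.] ((448.6246032714844, -308.6622314453125), (46.042808532714844, 66.12267303466797), 0.5996201038360596)
```

View pics/w3.png

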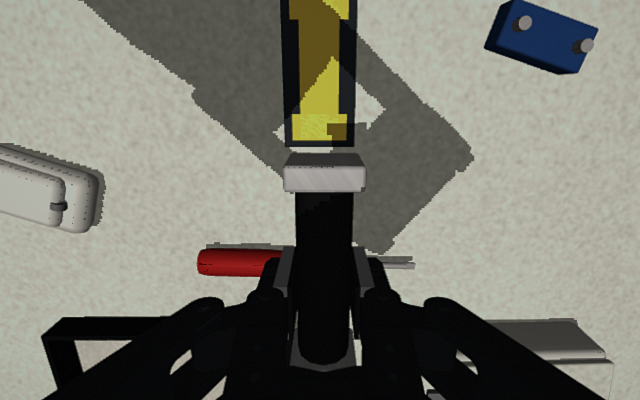

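The silhouette's near end is at row about 140, 46 mm wide as specified, so the pad centre is about (448.6, −284.3). The roller's end block top edges are at rows 167 and 192. I'll check the roller's offset in the grip from these.

Run:
```python
from h import *
f=grab("wrist")
g=f["im"].max(2)[:, 315:333].mean(1); print(g[145:200].round())
P=ray(f,[(324.5,167),(324.5,192),(284,180),(365,180)],157.7+23.6); print(P.round(1)); go(448.6,-284.3,12,89)
```

```text
[ 34.  34.  27.  38. 172. 187. 184. 151.  73.  44.  46.  48.  48.  48.
  48.  48.  49.  49.  48.  46.  59. 108. 132. 146. 159. 167. 167. 166.
 166. 166. 165. 165. 164. 164. 163. 163. 162. 161. 161. 161. 160. 159.
 159. 159. 155. 141. 139.  58.  12.  12.  14.  15.  15.  15.  13.]
[[ 453.2 -327.6  181.3]
 [ 453.  -336.7  181.3]
 [ 438.7 -332.1  181.3]
 [ 467.5 -332.5  181.3]]
t6.58 at [ 453.4 -377.4  157.4] yaw 89.3 turn 0.05 dp [ 2.324 -0.162  3.635] rows>=5 F [ 0.4  0.3 -1.3] op 0.26 g 39.6
```

>>> play_rows:
  rows:
    - {"dp": [0.6,-0.04,0],"turn": [0,0,0],"fingers": 1}
    - {"dp": [0.7,-0.05,0],"turn": [0,0,0],"fingers": 1}
    - {"dp": [0.7,-0.05,0],"turn": [0,0,0],"fingers": 1}
    - {"dp": [0.32,-0.02,0],"turn": [0,0,0],"fingers": 1}
    - {"dp": [0,0,0],"turn": [0,0,0],"fingers": 1}

```text
clock: 7.0
eef_pos: [448.1, -281.4, 157.4]
tcp_rot: [-3.141, -0.001, 1.563]
contact_force: [-0.2, -0.5, -1.0]
opening: 0.264
grasp_force: 39.6
```

>>> play_rows:
  rows:
    - {"dp": [0,0,0.8],"turn": [0,0,0],"fingers": 1}
    - {"dp": [0,0,0.9],"turn": [0,0,0],"fingers": 1}
    - {"dp": [0,0,0.9],"turn": [0,0,0],"fingers": 1}
    - {"dp": [0,0,0.5],"turn": [0,0,0],"fingers": 1}
    - {"dp": [0,0,0.3],"turn": [0,0,0],"fingers": 1}

```text
clock: 7.42
eef_pos: [447.6, -284.4, 18.8]
tcp_rot: [-3.139, -0.001, 1.56]
contact_force: [0.2, 0.4, -0.9]
opening: 0.264
grasp_force: 39.6
```

>>> play_rows:
  rows:
    - {"dp": [0,0,0.15],"turn": [0,0,0],"fingers": 1}
    - {"dp": [0,0,0.05],"turn": [0,0,0],"fingers": 1}
    - {"dp": [0,0,0],"turn": [0,0,0],"fingers": 1}
    - {"dp": [0,0,0],"turn": [0,0,0],"fingers": 1}

```text
clock: 7.75
eef_pos: [449.4, -285.6, 14.5]
tcp_rot: [3.14, 0.001, 1.559]
contact_force: [-0.2, 0.6, -1.2]
opening: 0.257
grasp_force: 39.6
```

>>> play_rows:
  rows:
    - {"dp": [0,0,0.05],"turn": [0,0,0],"fingers": 1}
    - {"dp": [0,0,0],"turn": [0,0,0],"fingers": 1}
    - {"dp": [0,0,0],"turn": [0,0,0],"fingers": 1}

```text
clock: 8.0
eef_pos: [448.7, -285.2, 11.9]
tcp_rot: [3.141, 0.001, 1.559]
contact_force: [0.2, -0.2, -0.8]
opening: 0.262
grasp_force: 39.6
```

>>> play_rows:
  rows:
    - {"dp": [0,0,0.04],"turn": [0,0,0],"fingers": 1}
    - {"dp": [0,0,0],"turn": [0,0,0],"fingers": 1}
    - {"dp": [0,0,0],"turn": [0,0,0],"fingers": 1}

```text
clock: 8.25
eef_pos: [448.8, -285.2, 10.3]
tcp_rot: [3.141, 0.001, 1.559]
contact_force: [-0.0, 1.0, 6.0]
opening: 0.262
grasp_force: 40.4
```

Contact is felt at z = 10.3, as expected. I'll release and lift, opening wide.

>>> play_rows:
  rows:
    - {"dp": [0,0,0],"turn": [0,0,0],"fingers": 0.6}
    - {"dp": [0,0,0],"turn": [0,0,0],"fingers": 0.5}
    - {"dp": [0,0,0],"turn": [0,0,0],"fingers": 0.3}
    - {"dp": [0,0,0],"turn": [0,0,0],"fingers": 0}
    - {"dp": [0,0,0],"turn": [0,0,0],"fingers": 0}

```text
clock: 8.67
eef_pos: [448.3, -284.9, 9.6]
tcp_rot: [-3.141, -0.0, 1.559]
contact_force: [0.5, 1.1, -0.2]
opening: 0.902
grasp_force: 0.0
```

>>> play_rows:
  rows:
    - {"dp": [0,0,0],"turn": [0,0,0],"fingers": 0}
    - {"dp": [0,0,-0.3],"turn": [0,0,0],"fingers": 0}
    - {"dp": [0,0,-0.9],"turn": [0,0,0],"fingers": 0}
    - {"dp": [0,0,-0.9],"turn": [0,0,0],"fingers": 0}
    - {"dp": [0,0,-0.9],"turn": [0,0,0],"fingers": 0}

```text
clock: 9.08
eef_pos: [447.9, -284.6, 131.6]
tcp_rot: [-3.141, -0.001, 1.559]
contact_force: [0.5, -0.6, -0.2]
opening: 1.001
grasp_force: 0.0
```

>>> play_rows:
  rows:
    - {"dp": [0,0,-0.9],"turn": [0,0,0],"fingers": 0}
    - {"dp": [0,0,-0.9],"turn": [0,0,0],"fingers": 0}
    - {"dp": [0,0,-0.7],"turn": [0,0,0],"fingers": 0}
    - {"dp": [0,0,0],"turn": [0,0,0],"fingers": 0}
    - {"dp": [0,0,0],"turn": [0,0,0],"fingers": 0}

```text
clock: 9.5
eef_pos: [449.2, -285.5, 232.3]
tcp_rot: [3.138, 0.002, 1.559]
contact_force: [-1.0, -0.7, -0.9]
opening: 1.001
grasp_force: 0.0
```

Run:
```python
from h import *; from m import *
f=grab("wrist"); save(f,"w4.png"); go(620,-270,230,162)
M=masks(f["im"])["p"]
n,l,st,c=cv2.connectedComponentsWithStats(M.astype(np.uint8))
for i in range(1,n):
    if st[i,4]>150: print(st[i],c[i].round(),cv2.minAreaRect(ray(f,outline((l==i).astype(np.uint8)),4)[:,:2].astype(np.float32)))
```

```text
t9.55 at [ 448.3 -284.9  230.5] yaw 89.3 turn -12.11 dp [-3.968  1.68   0.013] rows>=5 F [ 0.1 -0.4 -0.6] op 1.00 g 0.0
[303 110  43  43 541] [325. 119.] ((450.2292175292969, -248.92054748535156), (44.1917839050293, 44.725181579589844), 89.30939483642578)
```

View pics/w4.png

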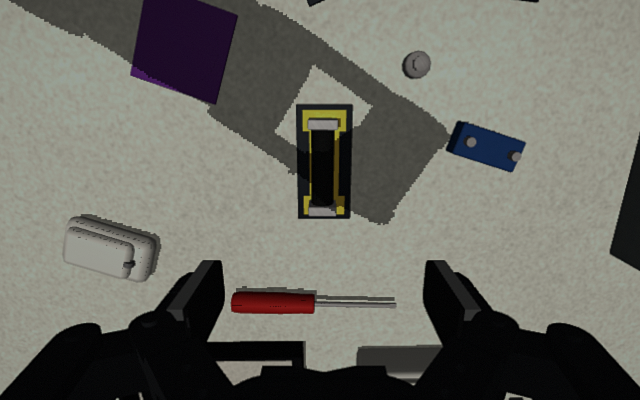

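The roller lies inside its silhouette: roller centre (323,167), pad centre (324,161) before the height shift. The blue block at (486,147) is next.

>>> play_rows:
  rows:
    - {"dp": [0,0,0],"turn": [0,0,-1],"fingers": 0}
    - {"dp": [0,0,0],"turn": [0,0,-1],"fingers": 0}
    - {"dp": [0,0,0],"turn": [0,0,-1],"fingers": 0}
    - {"dp": [0,0,0],"turn": [0,0,-1],"fingers": 0}
    - {"dp": [0,0,0],"turn": [0,0,-1],"fingers": 0}

```text
clock: 9.97
eef_pos: [447.3, -284.3, 228.0]
tcp_rot: [-3.14, -0.003, 2.088]
contact_force: [1.0, 0.4, -0.7]
opening: 1.0
grasp_force: 0.0
```

>>> play_rows:
  rows:
    - {"dp": [0,0,0],"turn": [0,0,-1],"fingers": 0}
    - {"dp": [0,0,0],"turn": [0,0,-1],"fingers": 0}
    - {"dp": [0,0,0],"turn": [0,0,-1],"fingers": 0}
    - {"dp": [0,0,0],"turn": [0,0,-1],"fingers": 0}
    - {"dp": [0,0,0],"turn": [0,0,-1],"fingers": 0}

```text
clock: 10.38
eef_pos: [447.3, -284.3, 227.9]
tcp_rot: [3.141, -0.003, 2.612]
contact_force: [-0.7, -0.3, 0.7]
opening: 1.002
grasp_force: 0.0
```

>>> play_rows:
  rows:
    - {"dp": [0,0,0],"turn": [0,0,-1],"fingers": 0}
    - {"dp": [0,0,0],"turn": [0,0,-1],"fingers": 0}
    - {"dp": [-0.8,0.34,0],"turn": [0,0,0],"fingers": 0}
    - {"dp": [-0.8,0.34,0],"turn": [0,0,0],"fingers": 0}
    - {"dp": [-0.8,0.34,0],"turn": [0,0,0],"fingers": 0}

```text
clock: 10.8
eef_pos: [552.5, -276.5, 228.1]
tcp_rot: [3.141, -0.003, 2.815]
contact_force: [0.9, 0.2, -0.3]
opening: 0.999
grasp_force: 0.0
```

>>> play_rows:
  rows:
    - {"dp": [-0.8,0.34,0],"turn": [0,0,0],"fingers": 0}
    - {"dp": [-0.8,0.34,0],"turn": [0,0,0],"fingers": 0}
    - {"dp": [0,0,0],"turn": [0,0,0],"fingers": 0}
    - {"dp": [0,0,0],"turn": [0,0,0],"fingers": 0}

```text
clock: 11.13
eef_pos: [622.0, -270.8, 227.0]
tcp_rot: [3.141, -0.004, 2.817]
contact_force: [-1.1, -0.2, -0.3]
opening: 1.004
grasp_force: 0.0
```

Run:
```python
from h import *; from m import *
f=grab("wrist"); save(f,"w5.png"); 
h,s,v=cv2.split(cv2.cvtColor(f["im"],cv2.COLOR_RGB2HSV)); M=(h>100)&(h<125)&(s>110)&(v>25)
n,l,st,c=cv2.connectedComponentsWithStats(M.astype(np.uint8))
for i in range(1,n):
    if st[i,4]>500:
        print(st[i],c[i].round(),cv2.minAreaRect(ray(f,outline((l==i).astype(np.uint8)),22)[:,:2].astype(np.float32)))
go(620,-270,230,162)
```

```text
[ 312  133   33   68 1918] [328. 167.] ((619.2694091796875, -265.1107177734375), (32.92820739746094, 70.35321807861328), 72.40174102783203)
t11.18 at [ 620.8 -271.   227.4] yaw 161.4 turn -0.10 dp [ 0.027  0.018 -0.066] rows>=1 F [-1.   0.6 -0.2] op 1.00 g 0.0
```

View pics/w5.png

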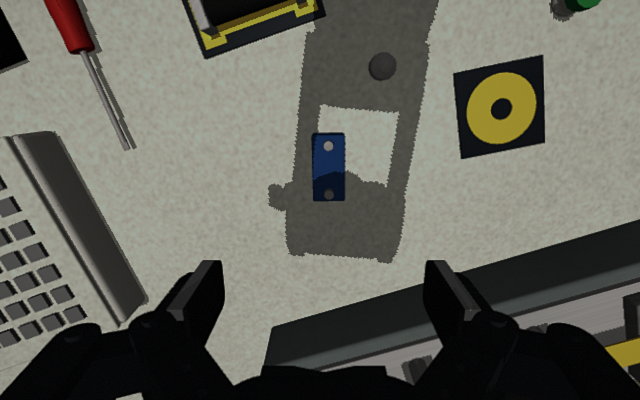

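The block is upright in the picture at (328,167), with pins at (328,146) and (328,195). The machine edge and keypad are well clear of the fingers.

Run:
```python
from h import *
f=grab("wrist"); P=ray(f,[(328,146),(328,195)],33); print(P, np.linalg.norm(P[0]-P[1]),P.mean(0))
go(619,-266,7,162)
```

```text
[[ 595.44802878 -258.03232706   33.        ]
 [ 642.92423183 -273.8320764    33.        ]] 50.03620624465513 [ 619.18613031 -265.93220173   33.        ]
t11.23 at [ 620.3 -271.3  227.9] yaw 161.4 turn -0.11 dp [0.072 0.116 5.522] rows>=6 F [-0.4 -1.7 -0.2] op 1.00 g 0.0
```

>>> play_rows:
  rows:
    - {"dp": [0.02,0.03,0.95],"turn": [0,0,0],"fingers": 0}
    - {"dp": [0.02,0.03,0.95],"turn": [0,0,0],"fingers": 0}
    - {"dp": [0.02,0.03,0.95],"turn": [0,0,0],"fingers": 0}
    - {"dp": [0.01,0.03,0.95],"turn": [0,0,0],"fingers": 0}
    - {"dp": [0,0,0.95],"turn": [0,0,0],"fingers": 0}

```text
clock: 11.65
eef_pos: [618.8, -266.3, 38.3]
tcp_rot: [-3.142, -0.001, 2.815]
contact_force: [1.2, 0.3, -0.1]
opening: 1.0
grasp_force: 0.0
```

>>> play_rows:
  rows:
    - {"dp": [0,0,0.3],"turn": [0,0,0],"fingers": 0}
    - {"dp": [0,0,0.3],"turn": [0,0,0],"fingers": 0}
    - {"dp": [0,0,0.18],"turn": [0,0,0],"fingers": 0}
    - {"dp": [0,0,0],"turn": [0,0,0],"fingers": 0}
    - {"dp": [0,0,0],"turn": [0,0,0],"fingers": 0.3}

```text
clock: 12.07
eef_pos: [621.5, -266.8, 10.1]
tcp_rot: [-3.141, 0.002, 2.816]
contact_force: [0.2, -0.5, -1.1]
opening: 0.88
grasp_force: 0.0
```

>>> play_rows:
  rows:
    - {"dp": [0,0,0],"turn": [0,0,0],"fingers": 1}
    - {"dp": [0,0,0],"turn": [0,0,0],"fingers": 1}
    - {"dp": [0,0,0],"turn": [0,0,0],"fingers": 1}
    - {"dp": [0,0,0],"turn": [0,0,0],"fingers": 1}
    - {"dp": [0,0,0],"turn": [0,0,0],"fingers": 1}

```text
clock: 12.48
eef_pos: [621.4, -266.6, 9.8]
tcp_rot: [-3.141, 0.002, 2.816]
contact_force: [-0.6, 1.5, 7.0]
opening: 0.388
grasp_force: 40.9
```

>>> play_rows:
  rows:
    - {"dp": [0,0,0],"turn": [0,0,0],"fingers": 1}
    - {"dp": [0,0,0],"turn": [0,0,0],"fingers": 1}
    - {"dp": [0,0,0],"turn": [0,0,0],"fingers": 1}

```text
clock: 12.73
eef_pos: [621.4, -266.5, 9.8]
tcp_rot: [-3.141, 0.002, 2.816]
contact_force: [-0.2, 1.1, 6.8]
opening: 0.384
grasp_force: 40.9
```

>>> play_rows:
  rows:
    - {"dp": [0,0,-0.3],"turn": [0,0,0],"fingers": 1}
    - {"dp": [0,0,-0.8],"turn": [0,0,0],"fingers": 1}
    - {"dp": [0,0,-0.9],"turn": [0,0,0],"fingers": 1}
    - {"dp": [0,0,-0.9],"turn": [0,0,0],"fingers": 1}
    - {"dp": [0,0,-0.9],"turn": [0,0,0],"fingers": 1}

```text
clock: 13.15
eef_pos: [620.0, -266.0, 162.5]
tcp_rot: [3.142, -0.001, 2.816]
contact_force: [2.0, -0.9, -2.7]
opening: 0.387
grasp_force: 40.5
```

>>> play_rows:
  rows:
    - {"dp": [0,0,0],"turn": [0,0,0.9],"fingers": 1}
    - {"dp": [0,0,0],"turn": [0,0,0.9],"fingers": 1}
    - {"dp": [0,0,0],"turn": [0,0,0.9],"fingers": 1}
    - {"dp": [0,0,0],"turn": [0,0,0.9],"fingers": 1}
    - {"dp": [0,0,0],"turn": [0,0,0.9],"fingers": 1}

```text
clock: 13.57
eef_pos: [620.3, -266.1, 161.2]
tcp_rot: [3.142, -0.0, 2.34]
contact_force: [-1.1, 0.1, -2.2]
opening: 0.386
grasp_force: 40.6
```

>>> play_rows:
  rows:
    - {"dp": [0,0,0],"turn": [0,0,0.9],"fingers": 1}
    - {"dp": [0,0,0],"turn": [0,0,0.9],"fingers": 1}
    - {"dp": [0,0,0],"turn": [0,0,0.9],"fingers": 1}
    - {"dp": [0,0,0],"turn": [0,0,0.9],"fingers": 1}
    - {"dp": [0,0,0],"turn": [0,0,0],"fingers": 1}

```text
clock: 13.98
eef_pos: [620.3, -266.1, 161.0]
tcp_rot: [-3.141, -0.0, 1.964]
contact_force: [0.5, 0.2, -2.2]
opening: 0.386
grasp_force: 40.6
```

Run:
```python
from h import *
go(482,-155,155,112.5)
```

```text
t13.98 at [ 620.3 -266.1  161. ] yaw 112.5 turn 0.00 dp [ 3.89  -2.131  0.15 ] rows>=5 F [ 0.5  0.2 -2.2] op 0.39 g 40.6
```

>>> play_rows:
  rows:
    - {"dp": [0.65,-0.36,0],"turn": [0,0,0],"fingers": 1}
    - {"dp": [0.65,-0.36,0],"turn": [0,0,0],"fingers": 1}
    - {"dp": [0.65,-0.36,0],"turn": [0,0,0],"fingers": 1}
    - {"dp": [0.65,-0.35,0],"turn": [0,0,0],"fingers": 1}
    - {"dp": [0.65,-0.35,0],"turn": [0,0,0],"fingers": 1}

```text
clock: 14.4
eef_pos: [503.3, -173.0, 160.8]
tcp_rot: [-3.142, -0.0, 1.971]
contact_force: [0.4, 0.9, -2.0]
opening: 0.386
grasp_force: 40.6
```

>>> play_rows:
  rows:
    - {"dp": [0.64,-0.35,0],"turn": [0,0,0],"fingers": 1}
    - {"dp": [0,0,0],"turn": [0,0,0],"fingers": 1}
    - {"dp": [0,0,0],"turn": [0,0,0],"fingers": 1}

```text
clock: 14.65
eef_pos: [480.9, -154.9, 161.1]
tcp_rot: [-3.142, 0.0, 1.971]
contact_force: [0.9, 0.3, -2.4]
opening: 0.39
grasp_force: 40.7
```

Run:
```python
from h import *; from m import *
f=grab("wrist"); save(f,"w6.png"); go(448,-71.5,155,112.5)
M=masks(f["im"])["p"]
n,l,st,c=cv2.connectedComponentsWithStats(M.astype(np.uint8))
for i in range(1,n):
    if st[i,4]>300: print(st[i],c[i].round(),cv2.minAreaRect(ray(f,outline((l==i).astype(np.uint8)),4)[:,:2].astype(np.float32)))
```

```text
t14.70 at [ 482.2 -155.7  161.3] yaw 112.9 turn 0.07 dp [2.271 0.016 0.157] rows>=3 F [ 1.  -1.1 -2. ] op 0.39 g 40.7
[ 296   17   63  112 6216] [327.  71.] ((447.3645324707031, -70.52251434326172), (49.71037673950195, 86.18021392822266), 22.871545791625977)
[ 464  122   81   80 4629] [504. 161.] ((620.8306884765625, -76.7142333984375), (71.96472930908203, 71.08161163330078), 23.15167999267578)
[235 229  48  21 411] [255. 240.] ((447.63409423828125, -237.2076416015625), (22.315954208374023, 40.88783264160156), 89.09297943115234)
```

View pics/w6.png

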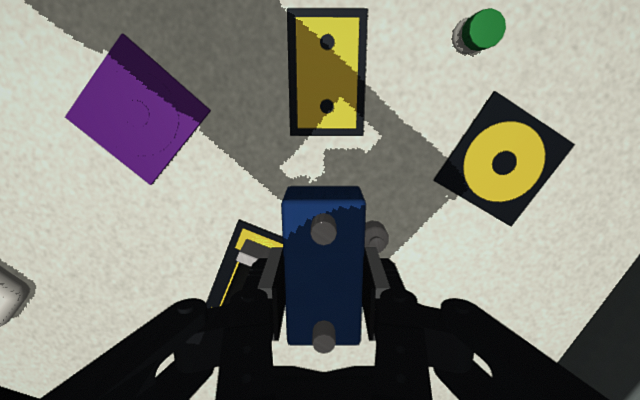

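Pad block: silhouette 49.7 × 86.2 mm at (447.4, −70.5), 112.9°. Tape pad: (620.8, −76.7), 72 mm. Both match the given sizes. The block's top front edge is at row about 200, and I'll check its offset in the grip.

Run:
```python
from h import *
f=grab("wrist"); g=f["im"][:,295:310].astype(int).max(2).mean(1); print(g[180:215].round())
p=r.sense()["eef_pos"]; print((ray(f,[(323,200)],p[2]-9.8+24)[0]-p)@np.array([np.cos(1.97),np.sin(1.97),0]))
go(448.3,-72.6,16,112.9)
```

```text
[113. 114. 112. 113. 116.  94.  45.  31.  33.  34.  35.  34.  34.  34.
  35.  36.  36.  35.  35.  50.  71.  89.  94.  99. 105. 107. 107. 107.
 107. 107. 107. 107. 107. 107. 107.]
36.65496304092513
t14.75 at [ 482.8 -156.1  161.2] yaw 112.9 turn -0.01 dp [2.258 0.017 3.631] rows>=5 F [-0.2  0.  -2.7] op 0.38 g 40.7
```

>>> play_rows:
  rows:
    - {"dp": [0.6,0,0],"turn": [0,0,0],"fingers": 1}
    - {"dp": [0.7,0,0],"turn": [0,0,0],"fingers": 1}
    - {"dp": [0.7,0.01,0],"turn": [0,0,0],"fingers": 1}
    - {"dp": [0.26,0.01,0],"turn": [0,0,0],"fingers": 1}
    - {"dp": [0,0,0],"turn": [0,0,0],"fingers": 1}

```text
clock: 15.17
eef_pos: [447.6, -70.8, 160.6]
tcp_rot: [-3.142, -0.0, 1.97]
contact_force: [0.1, -0.8, -2.6]
opening: 0.386
grasp_force: 40.7
```

>>> play_rows:
  rows:
    - {"dp": [0,0,0.8],"turn": [0,0,0],"fingers": 1}
    - {"dp": [0,0,0.9],"turn": [0,0,0],"fingers": 1}
    - {"dp": [0,0,0.9],"turn": [0,0,0],"fingers": 1}
    - {"dp": [0,0,0.5],"turn": [0,0,0],"fingers": 1}
    - {"dp": [0,0,0.3],"turn": [0,0,0],"fingers": 1}

```text
clock: 15.58
eef_pos: [447.6, -72.9, 21.9]
tcp_rot: [-3.14, -0.001, 1.968]
contact_force: [-0.3, 0.2, -2.4]
opening: 0.383
grasp_force: 40.6
```

>>> play_rows:
  rows:
    - {"dp": [0,0,0.15],"turn": [0,0,0],"fingers": 1}
    - {"dp": [0,0,0],"turn": [0,0,0],"fingers": 1}
    - {"dp": [0,0,0],"turn": [0,0,0],"fingers": 1}
    - {"dp": [0,0,0],"turn": [0,0,0],"fingers": 1}

```text
clock: 15.92
eef_pos: [448.9, -72.5, 19.3]
tcp_rot: [3.14, 0.001, 1.968]
contact_force: [0.2, 0.4, -2.1]
opening: 0.386
grasp_force: 40.6
```

>>> play_rows:
  rows:
    - {"dp": [0,0,0.08],"turn": [0,0,0],"fingers": 1}
    - {"dp": [0,0,0],"turn": [0,0,0],"fingers": 1}
    - {"dp": [0,0,0],"turn": [0,0,0],"fingers": 1}

```text
clock: 16.17
eef_pos: [448.0, -72.1, 15.7]
tcp_rot: [3.141, 0.0, 1.968]
contact_force: [-0.7, 0.6, -3.5]
opening: 0.383
grasp_force: 40.7
```

>>> play_rows:
  rows:
    - {"dp": [0,0,0.04],"turn": [0,0,0],"fingers": 1}
    - {"dp": [0,0,0],"turn": [0,0,0],"fingers": 1}
    - {"dp": [0,0,0],"turn": [0,0,0],"fingers": 1}

```text
clock: 16.42
eef_pos: [447.9, -72.0, 13.8]
tcp_rot: [3.141, 0.0, 1.968]
contact_force: [-0.9, 0.7, -0.7]
opening: 0.385
grasp_force: 40.8
```

>>> play_rows:
  rows:
    - {"dp": [0,0,0.02],"turn": [0,0,0],"fingers": 1}
    - {"dp": [0,0,0],"turn": [0,0,0],"fingers": 1}
    - {"dp": [0,0,0],"turn": [0,0,0],"fingers": 1}

```text
clock: 16.67
eef_pos: [447.9, -72.0, 13.7]
tcp_rot: [3.141, 0.0, 1.968]
contact_force: [-3.1, 1.5, 14.4]
opening: 0.386
grasp_force: 42.7
```

The block is on the pad, with contact at z = 13.7. Release and lift.

>>> play_rows:
  rows:
    - {"dp": [0,0,0],"turn": [0,0,0],"fingers": 0.5}
    - {"dp": [0,0,0],"turn": [0,0,0],"fingers": 0.4}
    - {"dp": [0,0,0],"turn": [0,0,0],"fingers": 0.2}
    - {"dp": [0,0,0],"turn": [0,0,0],"fingers": 0}
    - {"dp": [0,0,0],"turn": [0,0,0],"fingers": 0}

```text
clock: 17.08
eef_pos: [447.7, -72.0, 12.8]
tcp_rot: [-3.141, -0.0, 1.968]
contact_force: [0.2, 0.9, 0.5]
opening: 0.984
grasp_force: 0.0
```

>>> play_rows:
  rows:
    - {"dp": [0,0,0],"turn": [0,0,0],"fingers": 0}
    - {"dp": [0,0,-0.3],"turn": [0,0,0],"fingers": 0}
    - {"dp": [0,0,-0.9],"turn": [0,0,0],"fingers": 0}
    - {"dp": [0,0,-0.9],"turn": [0,0,0],"fingers": 0}
    - {"dp": [0,0,-0.9],"turn": [0,0,0],"fingers": 0}

```text
clock: 17.5
eef_pos: [446.9, -71.9, 133.9]
tcp_rot: [-3.14, -0.001, 1.968]
contact_force: [-0.0, -0.1, 0.1]
opening: 1.005
grasp_force: 0.0
```

>>> play_rows:
  rows:
    - {"dp": [0,0,-0.9],"turn": [0,0,0],"fingers": 0}
    - {"dp": [0,0,-0.9],"turn": [0,0,0],"fingers": 0}
    - {"dp": [0,0,-0.6],"turn": [0,0,0],"fingers": 0}
    - {"dp": [0,0,0],"turn": [0,0,0],"fingers": 0}
    - {"dp": [0,0,0],"turn": [0,0,0],"fingers": 0}

```text
clock: 17.92
eef_pos: [448.4, -72.1, 230.1]
tcp_rot: [3.139, 0.002, 1.968]
contact_force: [-0.3, 0.3, 0.2]
opening: 0.998
grasp_force: 0.0
```

Run:
```python
from h import *; from m import *
f=grab("wrist"); save(f,"w7.png"); go(476,78,230,112.9)
h,s,v=cv2.split(cv2.cvtColor(f["im"],cv2.COLOR_RGB2HSV)); M=(h>100)&(h<125)&(s>110)&(v>25)
n,l,st,c=cv2.connectedComponentsWithStats(M.astype(np.uint8))
for i in range(1,n):
    if st[i,4]>500: print(st[i],c[i].round(),cv2.minAreaRect(ray(f,outline((l==i).astype(np.uint8)),26)[:,:2].astype(np.float32)))
M=masks(f["im"])["p"]; n,l,st,c=cv2.connectedComponentsWithStats(M.astype(np.uint8))
for i in range(1,n):
    if st[i,4]>300: print(st[i],c[i].round(),cv2.minAreaRect(ray(f,outline((l==i).astype(np.uint8)),4)[:,:2].astype(np.float32)))
```

```text
t17.97 at [447.5 -72.  228.7] yaw 112.7 turn -0.03 dp [ 3.177  2.116 -0.032] rows>=4 F [-0.   0.3 -1.1] op 1.00 g 0.0
[ 306  134   33   68 1911] [322. 167.] ((446.3110046386719, -70.94711303710938), (32.602447509765625, 70.13228607177734), 23.01081657409668)
[300 124  47  42 732] [321. 135.] ((438.83770751953125, -51.196136474609375), (49.66150665283203, 43.866493225097656), 22.704408645629883)
[ 429  197   62   57 2540] [459. 225.] ((620.4561157226562, -76.24264526367188), (71.08030700683594, 69.45886993408203), 22.517562866210938)
[253 276  41  27 329] [274. 287.] ((450.22943115234375, -237.18186950683594), (21.86117172241211, 45.87980651855469), 89.27349853515625)
```

View pics/w7.png

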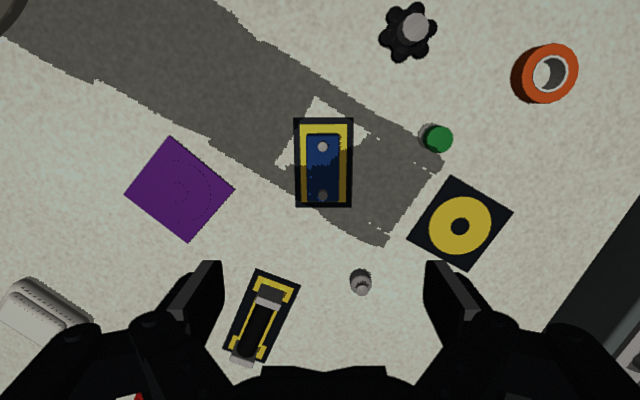

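The block at (322,167) is centred in its silhouette within 1 to 2 mm. The knob is at (408,30) and the tape roll at (545,73). Moving over the knob now.

>>> play_rows:
  rows:
    - {"dp": [0.64,0.42,0],"turn": [0,0,0],"fingers": 0}
    - {"dp": [0.64,0.42,0],"turn": [0,0,0],"fingers": 0}
    - {"dp": [0.64,0.42,0],"turn": [0,0,0],"fingers": 0}
    - {"dp": [0.64,0.42,0],"turn": [0,0,0],"fingers": 0}
    - {"dp": [0.62,0.42,0],"turn": [0,0,0],"fingers": 0}

```text
clock: 18.38
eef_pos: [474.9, 79.0, 226.9]
tcp_rot: [-3.138, -0.001, 1.967]
contact_force: [0.4, -0.1, -0.3]
opening: 0.999
grasp_force: 0.0
```

>>> play_rows:
  rows:
    - {"dp": [0,0,0],"turn": [0,0,0],"fingers": 0}
    - {"dp": [0,0,0],"turn": [0,0,0],"fingers": 0}
    - {"dp": [0,0,0],"turn": [0,0,0],"fingers": 0}

```text
clock: 18.63
eef_pos: [475.0, 77.5, 227.4]
tcp_rot: [-3.139, -0.0, 1.969]
contact_force: [-0.1, -0.4, 0.2]
opening: 0.996
grasp_force: 0.0
```

Run:
```python
from h import *; from m import *
f=grab("wrist"); save(f,"w8.png"); go(476,78,230,112.9)
s=f["im"]; cv2.imwrite("pics/w8c.png",cv2.resize(cv2.cvtColor(s,cv2.COLOR_RGB2BGR)[60:280,150:500],None,fx=2.2,fy=2.2,interpolation=cv2.INTER_NEAREST))
h,sa,v=cv2.split(cv2.cvtColor(f["im"],cv2.COLOR_RGB2HSV))
c=np.array(blob(v<60,(324,165),45)); o=outline(c); print("dark",o.min(0),o.max(0), ray(f,[o.mean(0)],10), cv2.minEnclosingCircle(ray(f,o,12)[:,:2].astype(np.float32)))
```

```text
t18.68 at [475.1  77.1 227.7] yaw 112.7 turn -0.03 dp [ 0.013  0.03  -0.058] rows>=1 F [-1.2  0.2  0.1] op 1.00 g 0.0
dark [298. 138.] [349. 188.] [[472.17025458  81.80847969  10.        ]] ((472.1814270019531, 81.64498901367188), 28.136913299560547)
```

View pics/w8c.png

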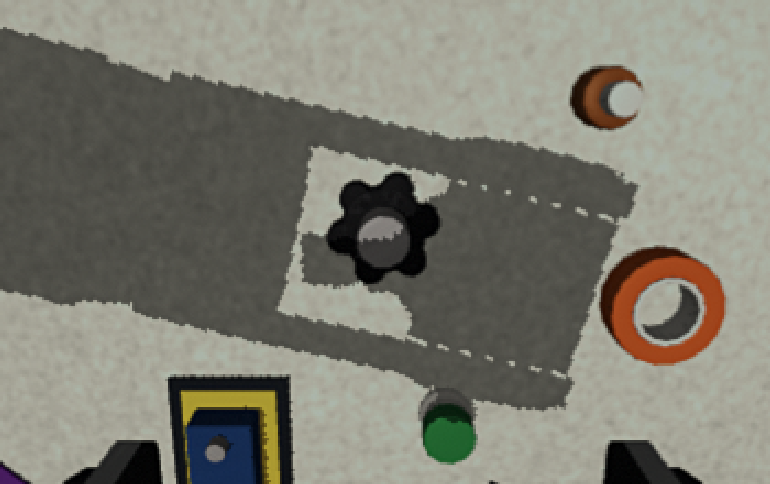

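The knob's lobes fit a 28.1 mm circle at (472.2, 81.6), and the hub top is at image (324.5,169.5). The bottle, jar and roll are clear of the fingers.

Run:
```python
from h import *
f=grab("wrist"); print(ray(f,[(324.5,169.5)],40)); go(472.2,81.6,18,112.7)
```

```text
[[473.00921333  81.38986776  40.        ]]
t18.73 at [475.3  76.9 228. ] yaw 112.7 turn -0.00 dp [ 0.139 -0.026  5.25 ] rows>=6 F [-0.1 -1.   0.6] op 1.00 g 0.0
```

>>> play_rows:
  rows:
    - {"dp": [0.03,0,0.9],"turn": [0,0,0],"fingers": 0}
    - {"dp": [0.03,0,0.9],"turn": [0,0,0],"fingers": 0}
    - {"dp": [0.03,0,0.9],"turn": [0,0,0],"fingers": 0}
    - {"dp": [0.03,-0.02,0.9],"turn": [0,0,0],"fingers": 0}
    - {"dp": [0,0,0.7],"turn": [0,0,0],"fingers": 0}

```text
clock: 19.15
eef_pos: [472.0, 80.6, 54.6]
tcp_rot: [-3.14, -0.0, 1.966]
contact_force: [0.0, -0.4, -0.2]
opening: 0.997
grasp_force: 0.0
```

>>> play_rows:
  rows:
    - {"dp": [0,0,0.5],"turn": [0,0,0],"fingers": 0}
    - {"dp": [0,0,0.3],"turn": [0,0,0],"fingers": 0}
    - {"dp": [0,0,0.12],"turn": [0,0,0],"fingers": 0}
    - {"dp": [0,0,0],"turn": [0,0,0],"fingers": 0}
    - {"dp": [0,0,0],"turn": [0,0,0],"fingers": 0.3}

```text
clock: 19.57
eef_pos: [473.6, 81.4, 20.4]
tcp_rot: [3.141, 0.0, 1.967]
contact_force: [-0.1, -0.5, 0.6]
opening: 0.884
grasp_force: 0.0
```

>>> play_rows:
  rows:
    - {"dp": [0,0,0],"turn": [0,0,0],"fingers": 1}
    - {"dp": [0,0,0],"turn": [0,0,0],"fingers": 1}
    - {"dp": [0,0,0],"turn": [0,0,0],"fingers": 1}
    - {"dp": [0,0,0],"turn": [0,0,0],"fingers": 1}
    - {"dp": [0,0,0],"turn": [0,0,0],"fingers": 1}

```text
clock: 19.98
eef_pos: [473.8, 82.0, 20.9]
tcp_rot: [3.141, 0.0, 1.968]
contact_force: [-1.0, -1.5, 7.1]
opening: 0.263
grasp_force: 38.8
```

>>> play_rows:
  rows:
    - {"dp": [0,0,0],"turn": [0,0,0],"fingers": 1}
    - {"dp": [0,0,0],"turn": [0,0,0],"fingers": 1}
    - {"dp": [0,0,0],"turn": [0,0,0],"fingers": 1}
    - {"dp": [0,0,0],"turn": [0,0,0],"fingers": 1}

```text
clock: 20.32
eef_pos: [473.8, 82.0, 20.9]
tcp_rot: [3.141, 0.0, 1.968]
contact_force: [-1.8, -0.9, 7.6]
opening: 0.264
grasp_force: 38.8
```

>>> play_rows:
  rows:
    - {"dp": [0,0,-0.3],"turn": [0,0,0],"fingers": 1}
    - {"dp": [0,0,-0.8],"turn": [0,0,0],"fingers": 1}
    - {"dp": [0,0,-0.9],"turn": [0,0,0],"fingers": 1}
    - {"dp": [0,0,-0.9],"turn": [0,0,0],"fingers": 1}
    - {"dp": [0,0,-0.6],"turn": [0,0,0],"fingers": 1}

```text
clock: 20.73
eef_pos: [474.0, 82.0, 163.2]
tcp_rot: [3.139, 0.001, 1.968]
contact_force: [0.8, -0.3, -2.3]
opening: 0.258
grasp_force: 39.7
```

Run:
```python
from h import *
go(491,199,160,112.7)
```

```text
t20.73 at [474.   82.  163.2] yaw 112.7 turn 0.01 dp [2.533 1.521 0.079] rows>=3 F [ 0.8 -0.3 -2.3] op 0.26 g 39.7
```

>>> play_rows:
  rows:
    - {"dp": [0.6,0.38,0],"turn": [0,0,0],"fingers": 1}
    - {"dp": [0.7,0.4,0],"turn": [0,0,0],"fingers": 1}
    - {"dp": [0.7,0.4,0],"turn": [0,0,0],"fingers": 1}
    - {"dp": [0.53,0.34,0],"turn": [0,0,0],"fingers": 1}
    - {"dp": [0,0,0],"turn": [0,0,0],"fingers": 1}

```text
clock: 21.15
eef_pos: [491.2, 202.7, 160.5]
tcp_rot: [3.139, -0.001, 1.97]
contact_force: [0.4, 0.3, -2.3]
opening: 0.264
grasp_force: 39.8
```

>>> play_rows:
  rows:
    - {"dp": [0,0,0],"turn": [0,0,0],"fingers": 1}
    - {"dp": [0,0,0],"turn": [0,0,0],"fingers": 1}

```text
clock: 21.32
eef_pos: [489.7, 198.2, 159.8]
tcp_rot: [-3.14, 0.0, 1.968]
contact_force: [-0.4, -0.0, -2.5]
opening: 0.258
grasp_force: 39.8
```

Run:
```python
from h import *; from m import *
f=grab("wrist"); save(f,"w9.png"); go(457,282,160,112.7)
for nm,z in(("p",4),("tape",20)):
  M=masks(f["im"])[nm]; n,l,st,c=cv2.connectedComponentsWithStats(M.astype(np.uint8))
  for i in range(1,n):
    if st[i,4]>300: o=ray(f,outline((l==i).astype(np.uint8)),z)[:,:2].astype(np.float32); print(nm,st[i],c[i].round(),cv2.minEnclosingCircle(o),cv2.minAreaRect(o))
```

```text
t21.37 at [489.7 197.9 159.8] yaw 112.7 turn 0.01 dp [ 2.255  0.057 -0.005] rows>=3 F [ 1.  -0.2 -1.3] op 0.26 g 39.8
p [ 286   25   85   96 4905] [328.  73.] ((456.9717102050781, 283.2462158203125), 36.9384880065918) ((456.85888671875, 283.1410827636719), (67.03759002685547, 73.62360382080078), 88.35543060302734)
```

View pics/w9.png

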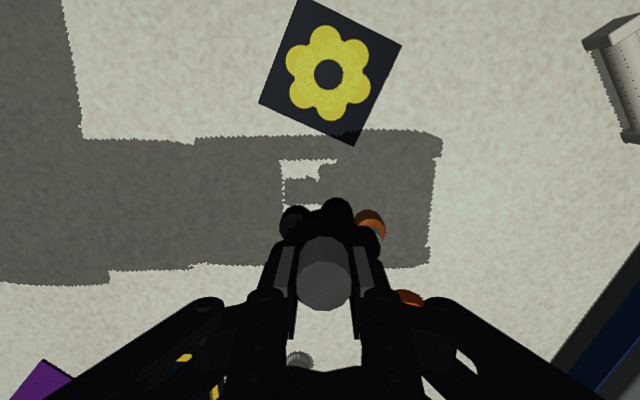

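The knob pad silhouette fits a 36.9 mm circle at (457.0, 283.2). The knob hangs level, with the hub at (323,285).

Run:
```python
from h import *
go(457.5,283.5,28,112.7)
```

```text
t21.37 at [489.7 197.9 159.8] yaw 112.7 turn 0.01 dp [2.285 0.083 3.295] rows>=4 F [ 1.  -0.2 -1.3] op 0.26 g 39.8
```

>>> play_rows:
  rows:
    - {"dp": [0.6,0.02,0],"turn": [0,0,0],"fingers": 1}
    - {"dp": [0.7,0.02,0],"turn": [0,0,0],"fingers": 1}
    - {"dp": [0.7,0.02,0],"turn": [0,0,0],"fingers": 1}
    - {"dp": [0.29,0.02,0],"turn": [0,0,0],"fingers": 1}
    - {"dp": [0,0,0],"turn": [0,0,0],"fingers": 1}

```text
clock: 21.78
eef_pos: [457.3, 285.3, 160.1]
tcp_rot: [-3.142, -0.0, 1.969]
contact_force: [-0.5, -0.9, -2.3]
opening: 0.261
grasp_force: 39.8
```

>>> play_rows:
  rows:
    - {"dp": [0,0,0.8],"turn": [0,0,0],"fingers": 1}
    - {"dp": [0,0,0.9],"turn": [0,0,0],"fingers": 1}
    - {"dp": [0,0,0.9],"turn": [0,0,0],"fingers": 1}
    - {"dp": [0,0,0.4],"turn": [0,0,0],"fingers": 1}
    - {"dp": [0,0,0.25],"turn": [0,0,0],"fingers": 1}

```text
clock: 22.2
eef_pos: [456.7, 281.9, 27.6]
tcp_rot: [-3.137, 0.001, 1.967]
contact_force: [-0.4, -0.4, -2.3]
opening: 0.26
grasp_force: 39.8
```

>>> play_rows:
  rows:
    - {"dp": [0,0,0],"turn": [0,0,0],"fingers": 1}
    - {"dp": [0,0,0],"turn": [0,0,0],"fingers": 1}
    - {"dp": [0,0,0],"turn": [0,0,0],"fingers": 1}

```text
clock: 22.45
eef_pos: [459.0, 284.5, 31.4]
tcp_rot: [3.14, -0.0, 1.967]
contact_force: [-0.1, 0.8, -2.1]
opening: 0.262
grasp_force: 39.8
```

>>> play_rows:
  rows:
    - {"dp": [0,0,0.1],"turn": [0,0,0],"fingers": 1}
    - {"dp": [0,0,0],"turn": [0,0,0],"fingers": 1}
    - {"dp": [0,0,0],"turn": [0,0,0],"fingers": 1}

```text
clock: 22.7
eef_pos: [458.2, 284.6, 26.7]
tcp_rot: [3.141, -0.0, 1.968]
contact_force: [0.5, -0.6, -2.3]
opening: 0.263
grasp_force: 39.8
```

>>> play_rows:
  rows:
    - {"dp": [0,0,0.05],"turn": [0,0,0],"fingers": 1}
    - {"dp": [0,0,0],"turn": [0,0,0],"fingers": 1}
    - {"dp": [0,0,0],"turn": [0,0,0],"fingers": 1}

```text
clock: 22.95
eef_pos: [458.3, 284.8, 24.9]
tcp_rot: [3.141, -0.0, 1.968]
contact_force: [-1.0, -1.6, 5.0]
opening: 0.26
grasp_force: 40.8
```

>>> play_rows:
  rows:
    - {"dp": [0,0,0],"turn": [0,0,0],"fingers": 0.6}
    - {"dp": [0,0,0],"turn": [0,0,0],"fingers": 0.5}
    - {"dp": [0,0,0],"turn": [0,0,0],"fingers": 0.3}
    - {"dp": [0,0,0],"turn": [0,0,0],"fingers": 0}
    - {"dp": [0,0,0],"turn": [0,0,0],"fingers": 0}

```text
clock: 23.37
eef_pos: [457.9, 284.4, 24.0]
tcp_rot: [-3.142, 0.0, 1.968]
contact_force: [-0.4, -0.1, 0.1]
opening: 0.906
grasp_force: 0.0
```

>>> play_rows:
  rows:
    - {"dp": [0,0,0],"turn": [0,0,0],"fingers": 0}
    - {"dp": [0,0,-0.3],"turn": [0,0,0],"fingers": 0}
    - {"dp": [0,0,-0.9],"turn": [0,0,0],"fingers": 0}
    - {"dp": [0,0,-0.9],"turn": [0,0,0],"fingers": 0}
    - {"dp": [0,0,-0.9],"turn": [0,0,0],"fingers": 0}

```text
clock: 23.78
eef_pos: [457.4, 284.1, 146.0]
tcp_rot: [-3.141, 0.0, 1.968]
contact_force: [0.5, 0.5, -0.9]
opening: 0.999
grasp_force: 0.0
```

>>> play_rows:
  rows:
    - {"dp": [0,0,-0.9],"turn": [0,0,0],"fingers": 0}
    - {"dp": [0,0,-0.9],"turn": [0,0,0],"fingers": 0}
    - {"dp": [0,0,-0.4],"turn": [0,0,0],"fingers": 0}
    - {"dp": [0,0,0],"turn": [0,0,0],"fingers": 0}
    - {"dp": [0,0,0],"turn": [0,0,0],"fingers": 0}

```text
clock: 24.2
eef_pos: [458.2, 284.6, 233.6]
tcp_rot: [3.139, -0.0, 1.968]
contact_force: [0.6, 0.3, -0.4]
opening: 0.998
grasp_force: 0.0
```

Run:
```python
from h import *; from m import *
f=grab("wrist"); save(f,"w10.png"); go(613,99,230,112.7)
o=outline(blob(f["im"].max(2)<22,(324,160),35)); print(len(o),o.min(0),o.max(0),cv2.minEnclosingCircle(ray(f,o,16)[:,:2].astype(np.float32)))
```

```text
t24.25 at [457.5 284.2 232.1] yaw 112.7 turn 0.01 dp [-5.771  1.801  0.053] rows>=6 F [-1.1 -0.1 -1.1] op 1.00 g 0.0
276 [290. 132.] [359. 193.] ((455.72100830078125, 291.6438903808594), 37.30497741699219)
```

View pics/w10.png

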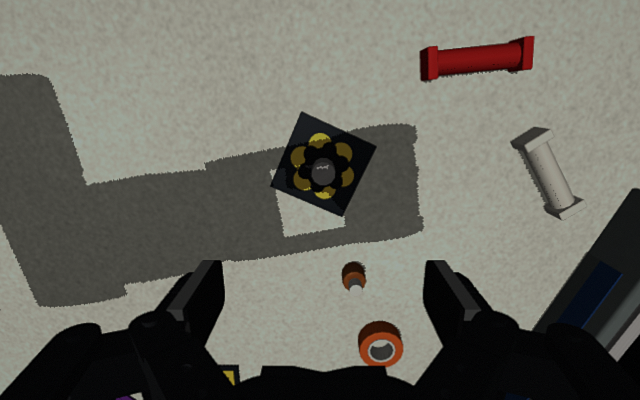

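The star knob sits centred on its pad at (323,163). The tape roll at (380,345) is next, and I'll measure it by numbers only since the picture budget is used.

>>> play_rows:
  rows:
    - {"dp": [-0.82,0.26,0],"turn": [0,0,0],"fingers": 0}
    - {"dp": [-0.82,0.26,0],"turn": [0,0,0],"fingers": 0}
    - {"dp": [-0.82,0.26,0],"turn": [0,0,0],"fingers": 0}
    - {"dp": [-0.82,0.26,0],"turn": [0,0,0],"fingers": 0}
    - {"dp": [-0.82,0.26,0],"turn": [0,0,0],"fingers": 0}

```text
clock: 24.67
eef_pos: [568.9, 151.7, 230.0]
tcp_rot: [-3.138, -0.0, 1.968]
contact_force: [0.3, 0.8, -0.2]
opening: 1.002
grasp_force: 0.0
```

>>> play_rows:
  rows:
    - {"dp": [-0.82,0.25,0],"turn": [0,0,0],"fingers": 0}
    - {"dp": [-0.82,0.25,0],"turn": [0,0,0],"fingers": 0}
    - {"dp": [0,0,0],"turn": [0,0,0],"fingers": 0}
    - {"dp": [0,0,0],"turn": [0,0,0],"fingers": 0}

```text
clock: 25.0
eef_pos: [612.7, 99.0, 229.8]
tcp_rot: [-3.138, -0.001, 1.965]
contact_force: [-0.3, 0.9, -1.0]
opening: 1.001
grasp_force: 0.0
```

Run:
```python
from h import *; from m import *
f=grab("wrist"); save(f,"w11.png")
h,s,v=cv2.split(cv2.cvtColor(f["im"],cv2.COLOR_RGB2HSV)); M=((h<20)&(s>150)&(v>30)).astype(np.uint8)
n,l,st,c=cv2.connectedComponentsWithStats(M)
for i in range(1,n):
    if st[i,4]>200:
        m=(l==i).astype(np.uint8); o=ray(f,outline(m),24)[:,:2].astype(np.float32)
        print(st[i],c[i].round(1),f["im"][l==i].mean(0).round(),cv2.minEnclosingCircle(o))
        cs,hi=cv2.findContours(m,cv2.RETR_CCOMP,cv2.CHAIN_APPROX_NONE)
        for k,cc in enumerate(cs):
            if hi[0,k,3]>=0 and len(cc)>30: q=ray(f,cc.reshape(-1,2),24)[:,:2].astype(np.float32); print("  hole",cv2.minEnclosingCircle(q),cv2.fitEllipse(q))
go(613,99,7,112.7)
```

```text
[274  53  28  30 375] [289.1  68.4] [113.  63.  31.] ((541.2341918945312, 177.74703979492188), 13.444146156311035)
  hole ((539.0582275390625, 178.09051513671875), 9.622243881225586) ((538.9434814453125, 177.9384307861328), (17.565088272094727, 18.748111724853516), 74.77840423583984)
[ 300  141   53   54 1303] [326.2 166.9] [113.  50.  21.] ((613.5036010742188, 101.71055603027344), 28.170412063598633)
  hole ((613.1245727539062, 100.01756286621094), 18.645082473754883) ((613.333251953125, 100.02273559570312), (36.018768310546875, 36.205841064453125), 3.6269125938415527)
t25.05 at [612. 100. 230.] yaw 112.7 turn -0.01 dp [-0.033  0.014  5.576] rows>=6 F [0.1 0.6 0.4] op 1.00 g 0.0
```

>>> play_rows:
  rows:
    - {"dp": [0,0.01,0.95],"turn": [0,0,0],"fingers": 0}
    - {"dp": [0,0.01,0.95],"turn": [0,0,0],"fingers": 0}
    - {"dp": [0,0,0.95],"turn": [0,0,0],"fingers": 0}
    - {"dp": [0,0,0.95],"turn": [0,0,0],"fingers": 0}
    - {"dp": [0,0,0.8],"turn": [0,0,0],"fingers": 0}

```text
clock: 25.47
eef_pos: [611.2, 102.0, 45.1]
tcp_rot: [-3.139, -0.001, 1.969]
contact_force: [-0.2, -0.0, 0.1]
opening: 0.999
grasp_force: 0.0
```

>>> play_rows:
  rows:
    - {"dp": [0,0,0.5],"turn": [0,0,0],"fingers": 0}
    - {"dp": [0,0,0.3],"turn": [0,0,0],"fingers": 0}
    - {"dp": [0,0,0.15],"turn": [0,0,0],"fingers": 0}
    - {"dp": [0,0,0],"turn": [0,0,0],"fingers": 0}
    - {"dp": [0,0,0],"turn": [0,0,0],"fingers": 0.2}

```text
clock: 25.88
eef_pos: [614.2, 101.4, 10.9]
tcp_rot: [3.141, 0.0, 1.968]
contact_force: [0.8, 0.4, 0.1]
opening: 0.877
grasp_force: 0.0
```

>>> play_rows:
  rows:
    - {"dp": [0,0,0],"turn": [0,0,0],"fingers": 1}
    - {"dp": [0,0,0],"turn": [0,0,0],"fingers": 1}
    - {"dp": [0,0,0],"turn": [0,0,0],"fingers": 1}
    - {"dp": [0,0,0],"turn": [0,0,0],"fingers": 1}
    - {"dp": [0,0,0],"turn": [0,0,0],"fingers": 1}
  force: 30

```text
clock: 26.3
eef_pos: [614.8, 101.1, 12.2]
tcp_rot: [3.139, 0.0, 1.967]
contact_force: [-1.7, 0.2, 7.2]
opening: 0.642
grasp_force: 30.2
```

>>> play_rows:
  rows:
    - {"dp": [0,0,0],"turn": [0,0,0],"fingers": 1}
    - {"dp": [0,0,0],"turn": [0,0,0],"fingers": 1}
    - {"dp": [0,0,0],"turn": [0,0,0],"fingers": 1}

```text
clock: 26.55
eef_pos: [614.9, 101.1, 12.2]
tcp_rot: [3.139, 0.0, 1.968]
contact_force: [-2.4, 1.6, 6.7]
opening: 0.643
grasp_force: 30.2
```

>>> play_rows:
  rows:
    - {"dp": [0,0,-0.3],"turn": [0,0,0],"fingers": 1}
    - {"dp": [0,0,-0.7],"turn": [0,0,0],"fingers": 1}
    - {"dp": [0,0,-0.9],"turn": [0,0,0],"fingers": 1}
    - {"dp": [0,0,-0.8],"turn": [0,0,0],"fingers": 1}
    - {"dp": [0,0,0],"turn": [0,0,0],"fingers": 1}

```text
clock: 26.97
eef_pos: [618.1, 101.4, 126.2]
tcp_rot: [3.131, 0.003, 1.968]
contact_force: [1.5, -0.3, -0.8]
opening: 0.644
grasp_force: 32.1
```

Run:
```python
from h import *
go(620.7,-76.7,120,112.7)
```

```text
t26.97 at [618.1 101.4 126.2] yaw 112.7 turn 0.01 dp [-4.134 -1.658  0.156] rows>=5 F [ 1.5 -0.3 -0.8] op 0.64 g 32.1
```

>>> play_rows:
  rows:
    - {"dp": [-0.6,-0.24,0],"turn": [0,0,0],"fingers": 1}
    - {"dp": [-0.8,-0.32,0],"turn": [0,0,0],"fingers": 1}
    - {"dp": [-0.8,-0.32,0],"turn": [0,0,0],"fingers": 1}
    - {"dp": [-0.8,-0.32,0],"turn": [0,0,0],"fingers": 1}
    - {"dp": [-0.7,-0.28,0],"turn": [0,0,0],"fingers": 1}

```text
clock: 27.38
eef_pos: [616.4, -60.5, 119.3]
tcp_rot: [3.14, 0.001, 1.968]
contact_force: [-0.0, -0.3, -0.9]
opening: 0.64
grasp_force: 32.1
```

>>> play_rows:
  rows:
    - {"dp": [-0.43,-0.18,0],"turn": [0,0,0],"fingers": 1}
    - {"dp": [0,0,0],"turn": [0,0,0],"fingers": 1}
    - {"dp": [0,0,0],"turn": [0,0,0],"fingers": 1}
    - {"dp": [0,0,0],"turn": [0,0,0],"fingers": 1}

```text
clock: 27.72
eef_pos: [616.4, -76.8, 118.6]
tcp_rot: [3.141, -0.0, 1.967]
contact_force: [0.2, 0.5, -1.0]
opening: 0.648
grasp_force: 32.1
```

Run:
```python
from h import *; from m import *
go(620.7,-76.7,20,112.7)
f=grab("wrist"); p=r.sense()["eef_pos"]
h,s,v=cv2.split(cv2.cvtColor(f["im"],cv2.COLOR_RGB2HSV)); M=((h<20)&(s>150)&(v>30)).astype(np.uint8)
n,l,st,c=cv2.connectedComponentsWithStats(M)
for i in range(1,n):
    if st[i,4]>800:
        o=ray(f,outline((l==i).astype(np.uint8)),p[2]-12.2+24)[:,:2].astype(np.float32); print(st[i],c[i].round(1),cv2.minEnclosingCircle(o))
        cs,hi=cv2.findContours((l==i).astype(np.uint8),cv2.RETR_CCOMP,cv2.CHAIN_APPROX_NONE)
        for k,cc in enumerate(cs):
            if hi[0,k,3]>=0 and len(cc)>30: print("hole",cv2.fitEllipse(ray(f,cc.reshape(-1,2),p[2]+11.8)[:,:2].astype(np.float32)))
```

```text
t27.72 at [616.4 -76.8 118.6] yaw 112.7 turn 0.00 dp [-0.04   0.099  2.466] rows>=3 F [ 0.2  0.5 -1. ] op 0.65 g 32.1
[ 260  202  127  129 8194] [323.2 261.7] ((613.7206420898438, -73.63872528076172), 30.53093910217285)
hole ((615.4607543945312, -77.21142578125), (34.886959075927734, 35.323116302490234), 26.02418327331543)
```

>>> play_rows:
  rows:
    - {"dp": [-0.04,0.12,0],"turn": [0,0,0],"fingers": 1}
    - {"dp": [0,0,0.6],"turn": [0,0,0],"fingers": 1}
    - {"dp": [0,0,0.8],"turn": [0,0,0],"fingers": 1}
    - {"dp": [0,0,0.6],"turn": [0,0,0],"fingers": 1}
    - {"dp": [0,0,0.35],"turn": [0,0,0],"fingers": 1}

```text
clock: 28.18
eef_pos: [620.3, -75.5, 21.5]
tcp_rot: [-3.139, -0.002, 1.969]
contact_force: [-1.1, -0.8, -1.3]
opening: 0.64
grasp_force: 32.1
```

>>> play_rows:
  rows:
    - {"dp": [0,0,0],"turn": [0,0,0],"fingers": 1}
    - {"dp": [0,0,0],"turn": [0,0,0],"fingers": 1}
    - {"dp": [0,0,0],"turn": [0,0,0],"fingers": 1}

```text
clock: 28.43
eef_pos: [622.7, -76.6, 25.4]
tcp_rot: [3.14, 0.001, 1.968]
contact_force: [-0.1, 0.2, -0.9]
opening: 0.644
grasp_force: 32.2
```

>>> play_rows:
  rows:
    - {"dp": [0,0,0.1],"turn": [0,0,0],"fingers": 1}
    - {"dp": [0,0,0.05],"turn": [0,0,0],"fingers": 1}
    - {"dp": [0,0,0],"turn": [0,0,0],"fingers": 1}
    - {"dp": [0,0,0],"turn": [0,0,0],"fingers": 1}

```text
clock: 28.77
eef_pos: [621.6, -76.9, 18.5]
tcp_rot: [3.141, 0.0, 1.968]
contact_force: [-0.0, -0.4, -0.5]
opening: 0.643
grasp_force: 32.2
```

>>> play_rows:
  rows:
    - {"dp": [0,0,0.03],"turn": [0,0,0],"fingers": 1}
    - {"dp": [0,0,0],"turn": [0,0,0],"fingers": 1}
    - {"dp": [0,0,0],"turn": [0,0,0],"fingers": 1}

```text
clock: 29.02
eef_pos: [621.4, -76.8, 16.9]
tcp_rot: [3.142, 0.0, 1.968]
contact_force: [0.6, 0.2, -0.1]
opening: 0.639
grasp_force: 32.2
```

>>> play_rows:
  rows:
    - {"dp": [0,0,0.03],"turn": [0,0,0],"fingers": 1}
    - {"dp": [0,0,0],"turn": [0,0,0],"fingers": 1}
    - {"dp": [0,0,0],"turn": [0,0,0],"fingers": 1}

```text
clock: 29.27
eef_pos: [621.6, -76.8, 16.3]
tcp_rot: [3.141, 0.0, 1.968]
contact_force: [-2.3, -0.5, 5.7]
opening: 0.642
grasp_force: 32.7
```

Contact at z = 16.3. Release and lift, then check all four with numbers.

>>> play_rows:
  rows:
    - {"dp": [0,0,0],"turn": [0,0,0],"fingers": 0.25}
    - {"dp": [0,0,0],"turn": [0,0,0],"fingers": 0.1}
    - {"dp": [0,0,0],"turn": [0,0,0],"fingers": 0}
    - {"dp": [0,0,0],"turn": [0,0,0],"fingers": 0}
    - {"dp": [0,0,0],"turn": [0,0,0],"fingers": 0}

```text
clock: 29.68
eef_pos: [621.4, -76.8, 15.6]
tcp_rot: [-3.141, -0.0, 1.968]
contact_force: [0.5, -0.6, -0.7]
opening: 1.001
grasp_force: 0.0
```

>>> play_rows:
  rows:
    - {"dp": [0,0,0],"turn": [0,0,0],"fingers": 0}
    - {"dp": [0,0,-0.3],"turn": [0,0,0],"fingers": 0}
    - {"dp": [0,0,-0.9],"turn": [0,0,0],"fingers": 0}
    - {"dp": [0,0,-0.9],"turn": [0,0,0],"fingers": 0}
    - {"dp": [0,0,-0.9],"turn": [0,0,0],"fingers": 0}

```text
clock: 30.1
eef_pos: [621.0, -76.8, 137.5]
tcp_rot: [-3.141, -0.0, 1.968]
contact_force: [0.4, -0.4, 0.5]
opening: 1.002
grasp_force: 0.0
```

>>> play_rows:
  rows:
    - {"dp": [0,0,-0.9],"turn": [0,0,0],"fingers": 0}
    - {"dp": [0,0,-0.9],"turn": [0,0,0],"fingers": 0}
    - {"dp": [0,0,-0.6],"turn": [0,0,0],"fingers": 0}
    - {"dp": [0,0,0],"turn": [0,0,0],"fingers": 0}
    - {"dp": [0,0,0],"turn": [0,0,0],"fingers": 0}

```text
clock: 30.52
eef_pos: [622.3, -76.9, 234.3]
tcp_rot: [3.138, 0.002, 1.968]
contact_force: [0.1, 0.0, -0.6]
opening: 1.005
grasp_force: 0.0
```

Run:
```python
from h import *; from m import *
go(620,-77,230,112.7)
f=grab("wrist"); h,s,v=cv2.split(cv2.cvtColor(f["im"],cv2.COLOR_RGB2HSV))
for nm,M,z in(("orange",(h<20)&(s>150)&(v>30),28),("yellow",(h>22)&(h<34)&(s>140)&(v>60),4),("blue",(h>100)&(h<125)&(s>110)&(v>25),28)):
  n,l,st,c=cv2.connectedComponentsWithStats(M.astype(np.uint8))
  for i in range(1,n):
    if st[i,4]>300: print(nm,st[i],cv2.minEnclosingCircle(ray(f,outline((l==i).astype(np.uint8)),z)[:,:2].astype(np.float32)))
# fixed cameras: knob, oil bottle, roller
for cam,seed in(("scene",(368,228)),("side",(335,166))):
  g=grab(cam); hh,ss,vv=cv2.split(cv2.cvtColor(g["im"],cv2.COLOR_RGB2HSV)); b=blob((hh<20)&(ss>90)&(vv>40),seed,14); o=outline(b); print(cam,"oil px",o.mean(0).round(1),ray(g,[o.mean(0)],15).round())
  for k,pc in(("knob",(457,283.2)),("roller",(448.6,-284.3)),("block",(447.4,-70.5)),("tape",(620.8,-76.7))):
    T=np.linalg.inv(g["T"]); q=(T@np.array([*pc,4,1.]))[None,:3]; u=cv2.projectPoints(q,np.zeros(3),np.zeros(3),g["K"],g["d"])[0].ravel()
    m=blob((hh>22)&(hh<34)&(ss>150)&(vv>80),tuple(int(x) for x in u),40); print(k,u.round(1),"yellow px left",int(m.sum()))
```

```text
t30.52 at [622.3 -76.9 234.3] yaw 112.7 turn 0.01 dp [ 0.02  -0.053  0.107] rows>=1 F [ 0.1  0.  -0.6] op 1.01 g 0.0
orange [ 296  141   53   55 1397] ((620.1565551757812, -76.92459869384766), 29.093685150146484)
orange [  3 338  41  27 644] ((363.9349060058594, -432.29986572265625), 27.67765998840332)
yellow [ 142   52   57   86 1246] ((447.11065673828125, -70.53630065917969), 49.106224060058594)
yellow [290 131  66  61 967] ((620.4893798828125, -75.84273529052734), 36.09209060668945)
yellow [ 531  160  109  165 4841] ((956.155517578125, -47.26387405395508), 112.643310546875)
yellow [116 219  42  92 981] ((450.3331298828125, -284.2199401855469), 61.86115646362305)
blue [ 550    0   70   81 1750] ((800.63818359375, 132.1628875732422), 43.447227478027344)
blue [ 139   59   43   75 2212] ((447.5560607910156, -71.56014251708984), 37.718017578125)
scene oil px [367.4 228.7] [[545. 179.  15.]]
knob [425.4 216. ] yellow px left 87
roller [200.9 144.2] yellow px left 170
block [279.1 167.6] yellow px left 177
tape [241.5 221.5] yellow px left 177
side oil px [334.6 167.2] [[539. 172.  15.]]
knob [298.  149.7] yellow px left 142
roller [343.5 316.3] yellow px left 317
block [320.9 240.3] yellow px left 176
tape [391.1 230.5] yellow px left 149
```

All four parts are within about 1 to 2 mm of their silhouettes, the bottle has not moved, and the gripper is clear. Handing in.

```bash
python3 -c "
from rig import r
print(r.sign_off())"
```

```text
the job is handed in; nothing more can be done
None
```

I put all four parts on their own pads, left the oil bottle where it stood, and handed the job in at about 31 s; the hand-in gave no verdict, but tape roll and block measured within about 2 mm of pad centre, and roller and knob looked centred.

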